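# Set up the panel-nut driver

### The job

Make the bench nut driver ready for work: first lower the guard panel over its two pins until it lies flat on the box with the square drives through its windows, then push every loose socket onto a drive of its own, hexagon end up, until the spring ball clicks and the socket sits fully down on the collar. Last of all slide the battery pack upright into the bay until it rests on the floor of the bay. Leave the reel, glue bottle, tape and flux tin where they are.

Things in the scene. Friction and masses are not known exactly. Their poses are not given: they have to be found in the camera images.
- driver: the nut driver, fixed to the worktop but standing elsewhere each time: a grey box 165 x 205 x 50 mm (x, y, height) with a battery bay on its +y side. Origin at the centre of the box's underside on the worktop, z up; its x axis points from the pin side (with switch and vents) to the drive side. On its top at x = -42 mm stand two round pins, at x = +42 mm three square drives
- pin_left (a point): foot of the left locating pin on the box's top (50 mm above the worktop, at driver x -42, y +78 mm). The pin is 12 mm thick and 50 mm high, its last 10 mm tapering to 6 mm. Axes as driver
- pin_right (a point): the same for the right pin, at driver x -42, y -78 mm
- drive_1 (a point): drive 1 (driver x +42, y -70 mm): centre of the top of its collar, 64 mm above the worktop, where a socket comes to rest. The collar is 26 mm across, 14 mm high; on it stands the fixed 20 mm square drive, 26 mm long, sides along driver x and y, the last 4 mm tapering to 14 mm. A spring ball stands 3 mm out of its -x side, 13 mm above the collar. Axes as driver
- drive_2 (a point): drive 2 (driver x +42, y 0), the same as drive 1. On any drive, pushing a socket down over the spring ball takes about 5 to 15 N along the last 18 mm of the way
- drive_3 (a point): drive 3 (driver x +42, y +70 mm), the same as drive 1
- bay_floor (a point): centre of the floor of the battery bay (10 mm above the worktop, at driver x 0, y +155 mm). The bay is an open upright shaft, 62 mm (driver x) by 50 mm (driver y) inside, its rim 30 mm above this floor with a small funnel edge, outside 76 x 64 mm. Axes as driver
- panel_grip (a point): centre of the black bar handle on the guard panel, which at first lies flat on the worktop. The bar is 90 mm long along the panel's y, 12 mm wide and 12 mm high, on two feet at its ends (70 mm free between them); its centre is 32 mm above the plate's underside and 42 mm to the -x side of the plate's centre. Panel mass 0.25 kg. Axes as the panel; hung, they lie along the driver's
- panel_hole_left (a point): centre of the panel's left pin hole at the plate's underside (78 mm to the +y side of the bar's centre, 32 mm below it): 14 mm wide, for the left pin. The plate is aluminium, 155 x 190 x 5 mm (x, y, thickness)
- panel_hole_right (a point): the right pin hole, likewise, 78 mm to the -y side of the bar's centre, for the right pin. The plate's three windows, 29 mm square, lie 84 mm to the +x side of the bar, at y -70, 0 and +70 mm; drives pass through them, sockets do not
- socket_1_center (a point): centre (30 mm above the underside) of socket 1, standing on its drive end; two or all three sockets are there. Dark steel, 60 mm high: the lower 44 mm are 40 mm square, the rest round, 32 mm across, with a hexagon mouth. Underneath a 21.2 mm square bore, 28 mm deep, parallel to the flat sides. Home, this point is 30 mm above drive_N. Axes: z up, x and y square to the sides
- socket_2_center (a point): centre of socket 2, the same as socket 1 (all are alike, 0.18 kg). The bore has a groove for the ball all round, so a socket fits any drive at any quarter turn
- socket_3_center (a point): centre of socket 3, the same as socket 1
- pack_center (a point): centre (half-way up) of the battery pack, a black and grey block 60 x 48 x 75 mm (x, y, height) standing upright. It goes into the bay with its 60 mm side along driver x, either way round; home, this point is 37.5 mm above bay_floor and 45 mm of it stand out of the bay. Mass about 0.3 kg
- reel: small white solder reel, bystander, origin at its underside
- glue: white glue bottle with red tip, bystander, origin at its underside
- tape: roll of black tape, bystander, origin at its underside
- flux: round flux tin, bystander, origin at its underside
Things that resemble listed ones, but are neither listed nor needed, are in the scene too. Leave any blue or brown look-alike of the part that bears socket_1_center alone.

How it is judged (in metres and radians):
On the way, in this order (a step that is already met when the one before it is completed fails the run):
1. the guard panel lies flat on the box, both pins through its holes (horizontal distance between panel_hole_left and pin_left below 0.004 m and z of panel_hole_left in the frame of pin_left below 0.003 m and horizontal distance between panel_hole_right and pin_right below 0.004 m and z of panel_hole_right in the frame of pin_right below 0.003 m), for 0.3 s.
2. every socket is fully home on a drive (((horizontal distance between socket_1_center and drive_1 below 0.004 m and z of socket_1_center in the frame of drive_1 below 0.0325 m and angle between socket_1_center's own z axis and vertical below 0.07 rad) or (horizontal distance between socket_1_center and drive_2 below 0.004 m and z of socket_1_center in the frame of drive_2 below 0.0325 m and angle between socket_1_center's own z axis and vertical below 0.07 rad) or (horizontal distance between socket_1_center and drive_3 below 0.004 m and z of socket_1_center in the frame of drive_3 below 0.0325 m and angle between socket_1_center's own z axis and vertical below 0.07 rad)) and ((horizontal distance between socket_2_center and drive_1 below 0.004 m and z of socket_2_center in the frame of drive_1 below 0.0325 m and angle between socket_2_center's own z axis and vertical below 0.07 rad) or (horizontal distance between socket_2_center and drive_2 below 0.004 m and z of socket_2_center in the frame of drive_2 below 0.0325 m and angle between socket_2_center's own z axis and vertical below 0.07 rad) or (horizontal distance between socket_2_center and drive_3 below 0.004 m and z of socket_2_center in the frame of drive_3 below 0.0325 m and angle between socket_2_center's own z axis and vertical below 0.07 rad)) and ((horizontal distance between socket_3_center and drive_1 below 0.004 m and z of socket_3_center in the frame of drive_1 below 0.0325 m and angle between socket_3_center's own z axis and vertical below 0.07 rad) or (horizontal distance between socket_3_center and drive_2 below 0.004 m and z of socket_3_center in the frame of drive_2 below 0.0325 m and angle between socket_3_center's own z axis and vertical below 0.07 rad) or (horizontal distance between socket_3_center and drive_3 below 0.004 m and z of socket_3_center in the frame of drive_3 below 0.0325 m and angle between socket_3_center's own z axis and vertical below 0.07 rad))), for 0.3 s.
3. the battery pack rests on the floor of its bay (horizontal distance between pack_center and bay_floor below 0.004 m and z of pack_center in the frame of bay_floor below 0.0405 m and angle between pack_center's own z axis and vertical below 0.07 rad), for 0.3 s.
At the end, for the whole second after the job is handed in: Both pin holes of the panel within 4 mm of their pins and 3 mm of the box top; each socket present upright within 4 mm of a drive's axis, at most 2.5 mm above the collar; the pack upright, within 4 mm of the bay's centre, at most 3 mm above its floor; all at rest (all of step 1 and all of step 2 and all of step 3 and linear speed of each of panel, socket_1, socket_2, socket_3, pack below 0.02 m/s); the robot touches nothing.
It fails at once if the reel was moved by more than 3 cm (distance of reel from where it was at the start of the episode above 0.03 m).
It fails at once if the glue was moved by more than 3 cm (distance of glue from where it was at the start of the episode above 0.03 m).
It fails at once if the tape was moved by more than 3 cm (distance of tape from where it was at the start of the episode above 0.03 m).
It fails at once if the flux was moved by more than 3 cm (distance of flux from where it was at the start of the episode above 0.03 m).
Of socket_1, socket_2, socket_3 only 2 to 3 are there at a start; the rules pass over those that are not, and their reading is None.
At some moment in a run one of panel, socket_1, socket_2, socket_3, pack may be knocked a few centimetres aside while the robot is not near it.
It also fails if it takes over 210 s, if anything falls off the work surface, if the arm or the gripper's body presses on something with over 40 N, if the wrist force passes 120 N, or if a joint passes its speed limit or range.

### The arm

A 6-joint arm with a two-finger parallel gripper is mounted at the origin on a cart in front of the work surface, level with it; the furniture and walls round the work are solid. World frame = base frame: x ahead of the robot, y to its left, z up, the work surface at z = 0. Lengths are in m, angles in degrees, forces in N, time in s.
With the tool pointing down it reaches from about 0.3 to 0.775 m from the base axis. Payload 14.6 kg.
Tool frame: the origin (TCP) lies at the very end of the fingers, on their centre line; the grasp point (between the pads) lies 19 mm behind it; z points along the fingers, y is the line along which they close (so a half turn about z gives the same grasp; the last joint's range is limited). The gripper opens to 94 mm and grips with 3 to 60 N. Pads are 16 mm wide; open, the fingers measure 119 mm over their backs; the gripper's body (75 mm by 177 mm) begins 78 mm behind the grasp point.
Start: joints at [71.815, 17.183, 87.147, -0, 75.671, -3.816], TCP at [0.136, 0.533, 0.205] pointing down, gripper open.
Joint ranges: [-173.82, 173.82], [-45.26, 126.66], [13.44, 144.39], [-59.66, 239.66], [0, 175.72], [-146.38, 146.38]. Speed limits (degrees/s): [127.2, 127.2, 147.25, 180, 180, 180].

### API

Orientations are given as a 3x3 rotation matrix whose columns are the frame's x, y, z axes.
In Python, from cell import get_state, get_image, close_job gives the robot as it stands.
- The arm moves only by the tool send_rows, never from a script. Its argument "deltas" is a list of rows, each a list of 3 entries, a list of its own where there are three numbers: the turn, a rotation vector about the tool's x, y, z in degrees, then the shift along the tool's x, y, z in mm, then the closure, from 0 (fully open) to 1 (shut). A call has 1 to 8 rows; each row shifts and turns the commanded pose from where the row before left it, along the tool's axes as they then stand; what a row does not reach is not made up. A row lasts 1/8 s, in which the tool goes at most 62.5 mm and 10.7 degrees, less where a joint would pass 70% of its speed; a pose out of reach is approached as far as the arm can. A call is refused whole if a number of a shift passes 62.5 or a number of a turn 10.7, either way. A call with a gripper value outside its range is refused whole. The fingers move at their own pace and stop on an object; "newtons" is the grip in N (left out, the last holds). Time passes only in rows, so rows that do not move let the fingers close. It gives the time, the measured TCP pose, the force, the opening and the grip force at its end, in the units of the state.
- get_state(): the state, without advancing time (a new reading comes with each control period).
- get_image(name): name is "scene" or "top" or "wrist"; returns a dict with "img" (480x640x3 uint8, blue, green, red), "mtx" (3x3 intrinsics, pixels), "camera_from_world" (4x4, takes a point from world to camera coordinates). Camera axes: x right, y down, z forward; pixel columns grow to the right and rows downward; lengths in m; the calibration is good to about 2 mm. The wrist camera is an equidistant fisheye: a pixel r from the principal point sees the ray r / f radians off the axis. A picture is of the moment at which its call begins. There is no depth.
- close_job(): hands the job in; it is judged then, once.
The state is a dict: "clock": time; "qpos": joint angles; "joint_velocities": joint speeds; "joint_efforts": joint torques, N m; "ee_pos": TCP position; "tcp_rot": TCP orientation; "ft_force": force on the tool from outside, world axes, zero at the start; "torque": the same for the moment, N m; "grip_width": opening from 0.0 (shut) to 1.0 (fully open); "finger_force": force on a finger pad.
Only numpy, scipy, OpenCV 4.12 (cv2) and the standard library are available. Lean on these libraries where they do the work, as an engineer would, in place of code of your own. Each camera call takes 0.05 s, during which the arm holds its last target. There are 200 camera calls.

## Working session

There is one attempt and no reset: what is moved stays moved. The work goes in short steps, Python scripts to look and compute and a tool call to move; the robot and the scene stay as the last step left them, time stands still between calls to the robot, and variables do not carry over. Pictures are saved under pics/ and viewed, at most 14 in all, crops included, and the job is handed in when it is done.

Besides the shell and the picture viewer there is one more tool, called after ">>>" as a command line: name --argument value ..., lists and objects as JSON in quotes. send_rows: Moves the arm, as the interface text tells. Its arguments: {"type":"object","properties":{"deltas":{"type":"array"},"newtons":{"type":"number"}},"required":["deltas"]}

```bash
mkdir -p pics; ls
cat > h.py <<'E'
import numpy as np, cv2
from cell import get_state, get_image, close_job
def save(n,f):
    d=get_image(n); cv2.imwrite('pics/'+f+'.png',d['img']); np.savez('pics/'+f+'.npz',m=d['mtx'],T=d['camera_from_world']); return d
def ray(f,uv,fish=False):
    z=np.load('pics/'+f+'.npz'); m,T=z['m'],z['T']
    a=np.array([(uv[0]-m[0,2])/m[0,0],(uv[1]-m[1,2])/m[1,1]])
    if fish:
        r=np.linalg.norm(a); v=np.r_[a/max(r,1e-9)*np.sin(r),np.cos(r)]
    else: v=np.r_[a,1]
    R=T[:3,:3]; return -R.T@T[:3,3], R.T@v
def at(f,uv,z,fish=False):
    o,d=ray(f,uv,fish); return np.round((o+d*(z-o[2])/d[2])[:2],4)
def proj(f,P,fish=False):
    z=np.load('pics/'+f+'.npz'); m,T=z['m'],z['T']; c=T[:3,:3]@P+T[:3,3]
    if fish:
        r=np.hypot(c[0],c[1]); a=c[:2]/r*np.arctan2(r,c[2])
    else: a=c[:2]/c[2]
    return a*[m[0,0],m[1,1]]+m[:2,2]
E
python3 - <<'E'
from h import *
for n in('scene','top'):
    d=save(n,n+'0'); T=d['camera_from_world']; print(n,d['mtx'][0,0],-T[:3,:3].T@T[:3,3], T[:3,:3].round(2).tolist())
d=save('wrist','wrist0');print(d['mtx'])
print(get_state())
E
```

```text
pics
scene 440.1286937817801 [ 0.08299953 -0.56834012  0.55293361] [[0.77, -0.63, -0.02], [-0.34, -0.38, -0.86], [0.54, 0.67, -0.51]]
top 536.6505695842123 [0.46070905 0.05363899 1.41056577] [[0.03, -1.0, -0.01], [-1.0, -0.03, -0.09], [0.09, 0.01, -1.0]]
[[371.64829954   0.         322.78862617]
 [  0.         371.64829954 237.71141368]
 [  0.           0.           1.        ]]
{'clock': 0.15, 'qpos': array([ 7.18149781e+01,  1.72076981e+01,  8.71705770e+01,  6.88475733e-04,
        7.56694984e+01, -3.81605233e+00]), 'joint_velocities': array([-0.04745314, -0.15087791, -0.08829951,  0.02226956, -0.01293779,
        0.02319635]), 'joint_efforts': array([ 1.43192898e-03, -5.31957936e+01, -3.52821887e+01,  7.09058717e-02,
        2.35482148e-02, -8.21398271e-05]), 'ee_pos': array([0.13643414, 0.53261793, 0.20503404]), 'tcp_rot': array([[-9.68716957e-01,  2.48168055e-01, -2.71280315e-04],
       [ 2.48168194e-01,  9.68716638e-01, -7.88526673e-04],
       [ 6.71066234e-05, -8.31182305e-04, -9.99999652e-01]]), 'ft_force': array([-0.43784082, -0.28304207,  0.42666438]), 'torque': array([ 0.04171755,  0.02183099, -0.00041876]), 'finger_force': 0.0, 'grip_width': 0.9996954215664478}
```

View pics/top0.png

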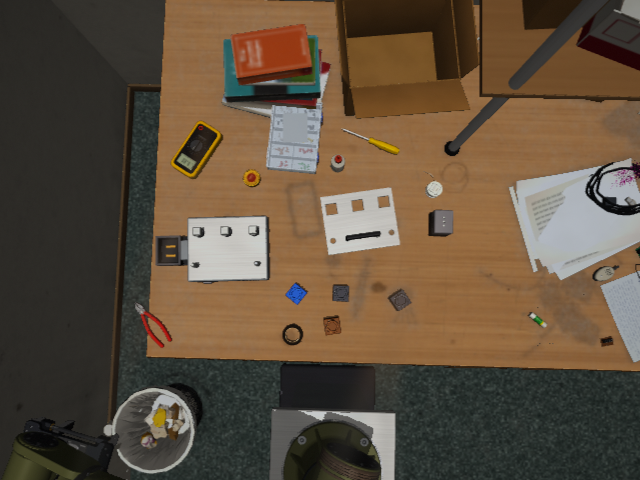

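View pics/scene0.png

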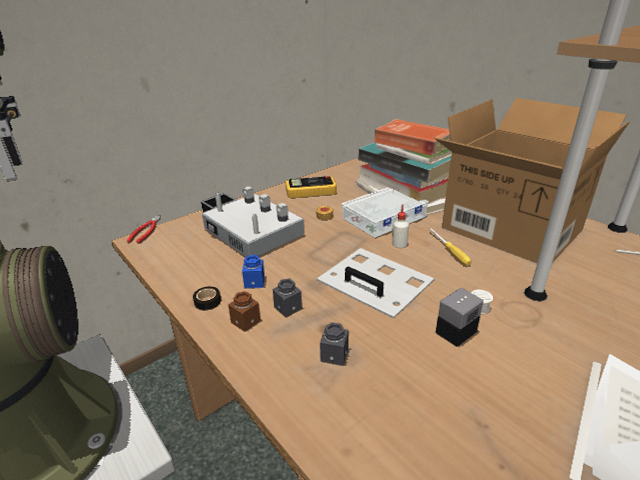

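The top view shows the driver at about (228,248), its bay at (172,250), the panel at (360,221) and the pack at (441,222). There are two dark sockets, at (341,293) and (400,300). The blue and brown ones are decoys. Next I'll enlarge these areas.

Run:
```python
from h import *
i=cv2.imread('pics/top0.png')
cv2.imwrite('pics/cA.png',cv2.resize(i[205:290,150:280],None,fx=6,fy=6,interpolation=cv2.INTER_CUBIC))
cv2.imwrite('pics/cB.png',cv2.resize(i[183:318,315:460],None,fx=4.4,fy=4.4,interpolation=cv2.INTER_CUBIC))
```

```text
(no output)
```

View pics/cA.png

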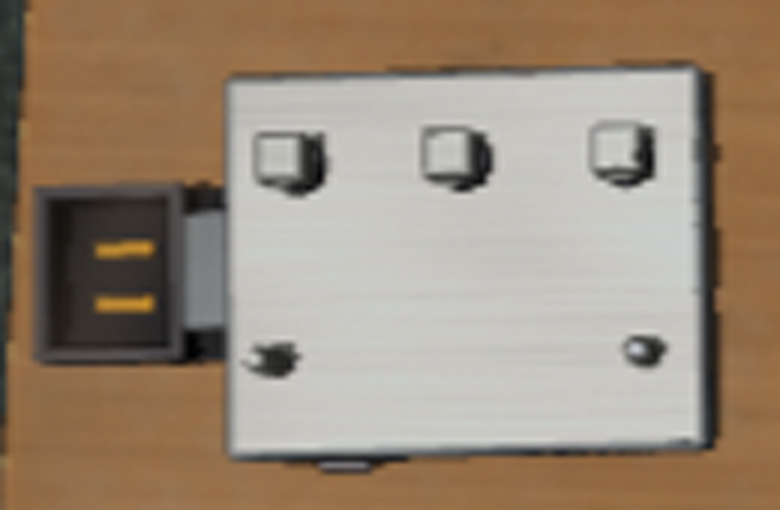

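View pics/cB.png

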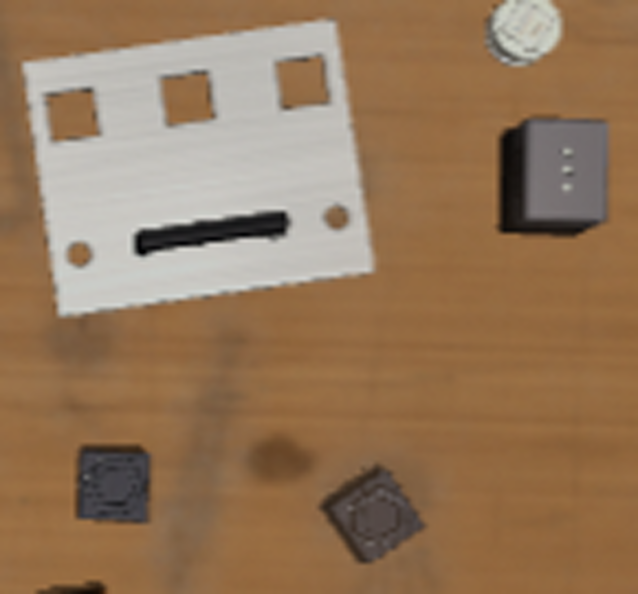

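The crops show the driver nearly unrotated, with its drive tops at crop A (281,158), (448,155) and (616,151). The panel is yawed slightly, with holes at crop B (79,254) and (336,217). The sockets are at B (114,484) and (372,513), and the pack top is at B (567,170). I'll fit the poses from these points.

```bash
cat >> h.py <<'E'
from scipy.optimize import least_squares
def fit(obs,g):  # obs: list of (img,fish,uv,local xyz); returns x,y,yaw
    def f(p):
        c,s=np.cos(p[2]),np.sin(p[2]); r=[]
        for im,fi,uv,l in obs:
            P=np.array([p[0]+c*l[0]-s*l[1],p[1]+s*l[0]+c*l[1],l[2]]); r.append(proj(im,P,fi)-uv)
        return np.concatenate(r)
    q=least_squares(f,g); return q.x,q.fun.reshape(-1,2).round(1).tolist()
E
python3 - <<'E'
from h import *
A=lambda u,v:((u+.5)/6-.5+150,(v+.5)/6-.5+205)
B=lambda u,v:((u+.5)/4.4-.5+315,(v+.5)/4.4-.5+183)
t='top0'
dr=[(A(227,76),(.0825,.1025,.05)),(A(697,67),(.0825,-.1025,.05)),(A(231,457),(-.0825,.1025,.05)),(A(700,447),(-.0825,-.1025,.05)),
(A(281,158),(.042,.07,.09)),(A(448,155),(.042,0,.09)),(A(616,151),(.042,-.07,.09))]
pn=[(B(79,254),(0,.078,.005)),(B(336,217),(0,-.078,.005)),(B(73,115),(.084,.07,.005)),(B(187,97),(.084,0,.005)),(B(303,82),(.084,-.07,.005))]
pk=[(B(527,120),(.03,.024,.075)),(B(607,120),(.03,-.024,.075)),(B(607,222),(-.03,-.024,.075)),(B(527,221),(-.03,.024,.075))]
s1=[(B(78,449),(.02,.02,.044)),(B(150,448),(.02,-.02,.044)),(B(149,522),(-.02,-.02,.044)),(B(77,520),(-.02,.02,.044))]
s2=[(B(378,466),(.02,.02,.044)),(B(425,526),(.02,-.02,.044)),(B(370,562),(-.02,-.02,.044)),(B(322,505),(-.02,.02,.044))]
for n,o in zip(('drv','pan','pack','s1','s2'),(dr,pn,pk,s1,s2)):
    p,r=fit([(t,False,*q) for q in o],[.4,.1,0 if n!='s2' else -.7]); print(n,p.round(4),np.degrees(p[2]).round(2),r)
s=get_state(); z=np.load('pics/wrist0.npz'); T=z['T']; R=s['tcp_rot']
print('cam in tool',R.T@(-T[:3,:3].T@T[:3,3]-s['ee_pos']),(R.T@T[:3,:3].T).round(3).tolist())
E
```

```text
drv [0.5554 0.2826 0.048 ] 2.75 [[-0.6, -0.3], [1.0, -0.5], [-1.3, 0.8], [1.3, 0.8], [-0.4, -0.2], [-0.1, -0.3], [0.1, -0.2]]
pan [ 0.5998 -0.0637  0.1681] 9.63 [[-0.0, -0.0], [0.3, 0.1], [-0.2, -0.2], [0.1, 0.2], [-0.1, -0.1]]
pack [ 0.6355 -0.2609  0.0116] 0.66 [[-0.6, -0.5], [0.4, -0.2], [0.6, 0.4], [-0.5, 0.3]]
s1 [ 0.4505 -0.0089  0.0151] 0.86 [[0.2, 0.1], [-0.3, 0.5], [-0.2, -0.4], [0.3, -0.2]]
s2 [ 0.4375 -0.1587 -0.9097] -52.12 [[0.6, -0.0], [-0.5, -0.9], [-0.7, 0.4], [0.7, 0.5]]
cam in tool [ 0.07721181 -0.00120907 -0.1789783 ] [[-0.0, -0.964, -0.264], [1.0, -0.0, -0.0], [-0.0, -0.264, 0.964]]
```

```bash
cat >> h.py <<'E'
def plan(p,yang,n,z0=None):
    """rows to go from the measured pose to TCP p (m), tool y at world angle yang (deg), in n rows"""
    s=get_state(); R=s['tcp_rot']; e=s['ee_pos']
    up=np.cross(R[:,2],[0,0,-1.]); til=np.degrees(R.T@up)
    a0=np.degrees(np.arctan2(R[1,1],R[0,1])); da=(yang-a0+180)%360-180
    D=(np.array(p)-e)*1000/n
    print('at',(e*1000).round(1),'yang',a0.round(2),'tilt',til.round(2),'F',s['ft_force'].round(1),'w',round(s['grip_width']*94,1))
    for k in range(n):
        f=np.radians(a0+da*k/n); y=np.array([np.cos(f),np.sin(f)]); x=np.array([-y[1],y[0]])
        print([[0,0,round(-da/n,2)],[round(x@D[:2],1),round(y@D[:2],1),round(-D[2],1)]])
def loc(o,yaw,l):
    c,s=np.cos(yaw),np.sin(yaw); return np.array([o[0]+c*l[0]-s*l[1],o[1]+s*l[0]+c*l[1]])
E
python3 -c "
from h import *
plan([.555,.285,.22],2.75,8)"
```

```text
at [136.4 532.6 205. ] yang 75.63 tilt [-0.05 -0.   -0.  ] F [-0.4 -0.3  0.4] w 94.0
[[0, 0, np.float64(9.11)], [np.float64(-58.4), np.float64(-17.0), np.float64(-1.9)]]
[[0, 0, np.float64(9.11)], [np.float64(-60.3), np.float64(-7.5), np.float64(-1.9)]]
[[0, 0, np.float64(9.11)], [np.float64(-60.8), np.float64(2.1), np.float64(-1.9)]]
[[0, 0, np.float64(9.11)], [np.float64(-59.7), np.float64(11.7), np.float64(-1.9)]]
[[0, 0, np.float64(9.11)], [np.float64(-57.1), np.float64(21.0), np.float64(-1.9)]]
[[0, 0, np.float64(9.11)], [np.float64(-53.0), np.float64(29.8), np.float64(-1.9)]]
[[0, 0, np.float64(9.11)], [np.float64(-47.6), np.float64(37.8), np.float64(-1.9)]]
[[0, 0, np.float64(9.11)], [np.float64(-41.0), np.float64(44.8), np.float64(-1.9)]]
```

>>> send_rows --deltas '[[[0, 0, 9.1], [-58, -17, -2], 0], [[0, 0, 9.1], [-60, -7.5, -2], 0], [[0, 0, 9.1], [-61, 2, -2], 0], [[0, 0, 9.1], [-60, 12, -2], 0], [[0, 0, 9.1], [-57, 21, -2], 0], [[0, 0, 9.1], [-53, 30, -2], 0], [[0, 0, 9.1], [-48, 38, -2], 0], [[0, 0, 9.1], [-41, 45, -2], 0]]'

```text
clock: 1.15
ee_pos: [0.5574, 0.2841, 0.2213]
tcp_rot: [[-0.044, 0.999, -0.0], [0.999, 0.044, -0.0], [-0.0, -0.0, -1.0]]
ft_force: [-0.2, 0.5, -0.1]
grip_width: 1.0
finger_force: 0.0
```

>>> send_rows --deltas '[[[0, 0, 0], [0, 0, 0], 0], [[0, 0, 0], [0, 0, 0], 0], [[0, 0, 0], [0, 0, 0], 0]]'

```text
clock: 1.52
ee_pos: [0.5549, 0.2864, 0.2216]
tcp_rot: [[-0.052, 0.999, -0.0], [0.999, 0.052, 0.0], [0.0, -0.0, -1.0]]
ft_force: [0.7, 0.0, 0.1]
grip_width: 0.998
finger_force: 0.0
```

Run:
```python
from h import *
plan([.6,-.0637,.2],9.6,7)
d=save('wrist','w1'); cv2.imwrite('pics/w1v.png',cv2.resize(d['img'],(800,600),interpolation=cv2.INTER_CUBIC))
```

```text
at [554.9 286.4 221.6] yang 2.96 tilt [-0.   -0.01  0.  ] F [0.7 0.  0.1] w 93.8
[[0, 0, np.float64(-0.95)], [np.float64(-50.3), np.float64(3.8), np.float64(3.1)]]
[[0, 0, np.float64(-0.95)], [np.float64(-50.3), np.float64(3.0), np.float64(3.1)]]
[[0, 0, np.float64(-0.95)], [np.float64(-50.4), np.float64(2.2), np.float64(3.1)]]
[[0, 0, np.float64(-0.95)], [np.float64(-50.4), np.float64(1.3), np.float64(3.1)]]
[[0, 0, np.float64(-0.95)], [np.float64(-50.4), np.float64(0.5), np.float64(3.1)]]
[[0, 0, np.float64(-0.95)], [np.float64(-50.4), np.float64(-0.3), np.float64(3.1)]]
[[0, 0, np.float64(-0.95)], [np.float64(-50.4), np.float64(-1.2), np.float64(3.1)]]
```

View pics/w1v.png

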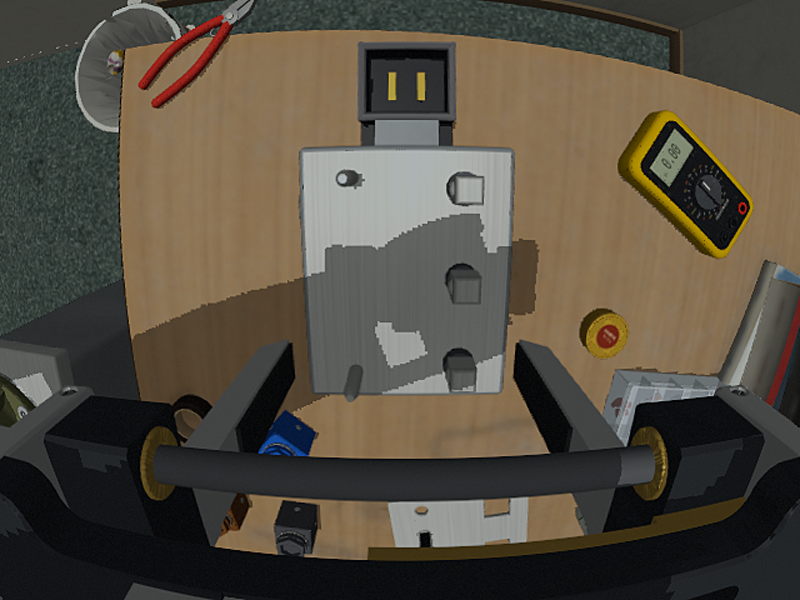

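The wrist view shows the whole driver from above, with box corners at about (300,149), (514,149), (309,393) and (502,393) in the 1.25x picture. I'll enlarge it for the pins and drives.

Run:
```python
from h import *
i=cv2.imread('pics/w1.png')[110:325,225:425]
i=(255*(i/255.)**.6).astype('uint8')
cv2.imwrite('pics/w1c.png',cv2.resize(i[:, :],None,fx=2.8,fy=2.8,interpolation=cv2.INTER_CUBIC))
```

```text
(no output)
```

View pics/w1c.png

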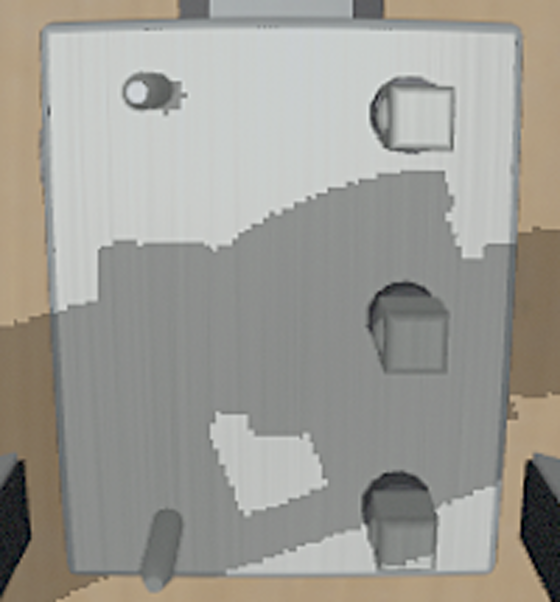

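Crop positions are: pin tips (137,93) and (154,583), drive tops (422,118), (417,343) and (408,543), box corners (42,26), (521,27), (72,575) and (494,574).

Run:
```python
from h import *
C=lambda u,v:((u+.5)/2.8-.5+225,(v+.5)/2.8-.5+110)
pins=[(C(137,93),(-.042,.078,.1)),(C(154,583),(-.042,-.078,.1))]
drv=[(C(422,118),(.042,.07,.087)),(C(417,343),(.042,0,.087)),(C(408,543),(.042,-.07,.087))]
box=[(C(42,26),(-.0825,.1025,.05)),(C(521,27),(.0825,.1025,.05)),(C(72,575),(-.0825,-.1025,.05)),(C(494,574),(.0825,-.1025,.05))]
for o in (pins,drv,box,pins+drv,pins+drv+box):
    p,r=fit([('w1',True,*q) for q in o],[.55,.28,.05]); print(p.round(4),np.degrees(p[2]).round(2),r)
```

```text
[0.557  0.2816 0.053 ] 3.04 [[-0.0, -0.5], [-0.0, 0.6]]
[0.5569 0.2816 0.0533] 3.05 [[0.0, -0.3], [-0.1, -0.3], [0.1, 0.7]]
[0.5572 0.2811 0.0541] 3.1 [[-1.6, -0.9], [1.9, -1.5], [-1.7, 1.7], [1.4, 1.6]]
[0.557  0.2816 0.0533] 3.05 [[-0.1, -0.5], [-0.0, 0.6], [0.1, -0.3], [-0.1, -0.3], [0.1, 0.7]]
[0.5571 0.2814 0.0538] 3.08 [[-0.0, -0.3], [0.1, 0.8], [0.1, -0.1], [0.0, -0.1], [0.2, 0.9], [-1.7, -1.2], [1.7, -1.7], [-1.9, 1.4], [1.3, 1.3]]
```

>>> send_rows --deltas '[[[0, 0, -0.95], [-50, 4, 3], 0], [[0, 0, -0.95], [-50, 3, 3], 0], [[0, 0, -0.95], [-50, 2, 3], 0], [[0, 0, -0.95], [-50, 1, 3], 0], [[0, 0, -0.95], [-50, 0.5, 3], 0], [[0, 0, -0.95], [-50, 0, 3], 0], [[0, 0, -0.95], [-50, -1, 3], 0], [[0, 0, 0], [0, 0, 0], 0]]'

```text
clock: 2.58
ee_pos: [0.5997, -0.0641, 0.2003]
tcp_rot: [[-0.163, 0.987, -0.0], [0.987, 0.163, -0.0], [-0.0, -0.0, -1.0]]
ft_force: [-0.7, 0.6, -0.3]
grip_width: 0.999
finger_force: 0.0
```

>>> send_rows --deltas '[[[0, 0, 0], [0, 0, 0], 0], [[0, 0, 0], [0, 0, 0], 0]]'

```text
clock: 2.82
ee_pos: [0.5999, -0.0606, 0.2008]
tcp_rot: [[-0.167, 0.986, 0.0], [0.986, 0.167, 0.0], [-0.0, 0.0, -1.0]]
ft_force: [-0.0, 0.4, 0.5]
grip_width: 1.002
finger_force: 0.0
```

Run:
```python
from h import *
plan([.6,-.0637,.2],9.6,1)
d=save('wrist','w2'); cv2.imwrite('pics/w2v.png',cv2.resize(d['img'],(800,600),interpolation=cv2.INTER_CUBIC))
```

```text
at [599.9 -60.6 200.8] yang 9.59 tilt [0.02 0.   0.  ] F [-0.   0.4  0.5] w 94.2
[[0, 0, np.float64(-0.01)], [np.float64(-3.1), np.float64(-0.5), np.float64(0.8)]]
```

View pics/w2v.png

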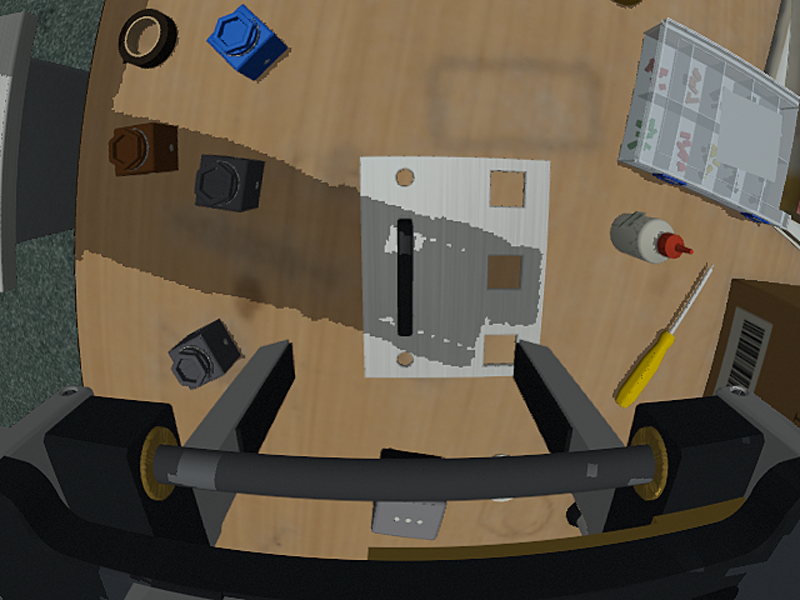

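Panel holes are at (404.5,177) and (405,359), windows at (507.5,188) and (505,272), and the bar centre at (405,276). The glue bottle is well clear.

Run:
```python
from h import *
C=lambda u,v:((u+.5)/1.25-.5,(v+.5)/1.25-.5)
o=[(C(404.5,177),(0,.078,.004)),(C(405,359),(0,-.078,.004)),(C(507.5,188),(.084,.07,.004)),(C(505,272),(.084,0,.004))]
p,r=fit([('w2',True,*q) for q in o],[.6,-.06,.16]); print(p.round(4),np.degrees(p[2]).round(2),r)
print('bar',at('w2',C(405,276),.038,True))
plan([p[0],p[1],.016],np.degrees(p[2]),6)
```

```text
[ 0.601  -0.0657  0.171 ] 9.79 [[0.0, -0.1], [0.1, 0.1], [0.1, 0.2], [-0.2, -0.1]]
bar [ 0.6004 -0.0616]
at [600.  -60.7 200.7] yang 9.58 tilt [ 0.02  0.   -0.  ] F [ 0.2 -0.5  0.1] w 94.1
[[0, 0, np.float64(-0.04)], [np.float64(-0.8), np.float64(0.0), np.float64(30.8)]]
[[0, 0, np.float64(-0.04)], [np.float64(-0.8), np.float64(0.0), np.float64(30.8)]]
[[0, 0, np.float64(-0.04)], [np.float64(-0.8), np.float64(0.0), np.float64(30.8)]]
[[0, 0, np.float64(-0.04)], [np.float64(-0.8), np.float64(0.0), np.float64(30.8)]]
[[0, 0, np.float64(-0.04)], [np.float64(-0.8), np.float64(0.0), np.float64(30.8)]]
[[0, 0, np.float64(-0.04)], [np.float64(-0.8), np.float64(0.0), np.float64(30.8)]]
```

>>> send_rows --deltas '[[[0, 0, -0.2], [-1, 0, 31], 0], [[0, 0, 0], [-1, 0, 31], 0], [[0, 0, 0], [-1, 0, 31], 0], [[0, 0, 0], [-1, 0, 31], 0], [[0, 0, 0], [-0.5, 0, 31], 0], [[0, 0, 0], [-0.5, 0, 30], 0], [[0, 0, 0], [0, 0, 0], 0], [[0, 0, 0], [0, 0, 0], 0]]'

```text
clock: 3.88
ee_pos: [0.6015, -0.0666, 0.0168]
tcp_rot: [[-0.169, 0.986, 0.002], [0.986, 0.169, -0.0], [-0.001, 0.001, -1.0]]
ft_force: [0.4, -0.3, 0.6]
grip_width: 1.001
finger_force: 0.0
```

>>> send_rows --deltas '[[[0, 0, 0], [0, 0, 0], 1], [[0, 0, 0], [0, 0, 0], 1], [[0, 0, 0], [0, 0, 0], 1], [[0, 0, 0], [0, 0, 0], 1], [[0, 0, 0], [0, 0, 0], 1], [[0, 0, 0], [0, 0, 0], 1], [[0, 0, 0], [0, 0, 0], 1], [[0, 0, 0], [0, 0, 0], 1]]' --newtons 50

```text
clock: 4.88
ee_pos: [0.6008, -0.067, 0.0154]
tcp_rot: [[-0.168, 0.986, -0.0], [0.986, 0.168, 0.0], [0.0, -0.0, -1.0]]
ft_force: [0.1, 0.6, 0.7]
grip_width: 0.188
finger_force: 0.0
```

>>> send_rows --deltas '[[[0, 0, 0], [0, 0, -10], 1], [[0, 0, 0], [0, 0, -30], 1], [[0, 0, 0], [0, 0, -40], 1], [[0, 0, 0], [0, 0, -40], 1], [[0, 0, 0], [0, 0, -25], 1], [[0, 0, 0], [0, 0, 0], 1], [[0, 0, 0], [0, 0, 0], 1]]'

```text
clock: 5.75
ee_pos: [0.6002, -0.0669, 0.1592]
tcp_rot: [[-0.168, 0.986, -0.002], [0.986, 0.168, 0.0], [0.001, -0.002, -1.0]]
ft_force: [-0.7, -0.8, -2.4]
grip_width: 0.122
finger_force: 50.0
```

Run:
```python
from h import *
d=save('wrist','w3'); cv2.imwrite('pics/w3v.png',cv2.resize(d['img'][80:400,200:500],None,fx=1.85,fy=1.85,interpolation=cv2.INTER_CUBIC))
P=loc([.557,.2816],np.radians(3.05),[-.042,0]); print(P)
plan([P[0],P[1],.165],3.05,7)
```

```text
[0.51505949 0.27936529]
at [600.2 -66.9 158.9] yang 9.68 tilt [-0.13 -0.04 -0.  ] F [-0.1  0.8 -3. ] w 11.6
[[0, 0, np.float64(0.95)], [np.float64(50.8), np.float64(-3.7), np.float64(-0.9)]]
[[0, 0, np.float64(0.95)], [np.float64(50.7), np.float64(-4.5), np.float64(-0.9)]]
[[0, 0, np.float64(0.95)], [np.float64(50.7), np.float64(-5.3), np.float64(-0.9)]]
[[0, 0, np.float64(0.95)], [np.float64(50.6), np.float64(-6.2), np.float64(-0.9)]]
[[0, 0, np.float64(0.95)], [np.float64(50.5), np.float64(-7.0), np.float64(-0.9)]]
[[0, 0, np.float64(0.95)], [np.float64(50.3), np.float64(-7.8), np.float64(-0.9)]]
[[0, 0, np.float64(0.95)], [np.float64(50.2), np.float64(-8.7), np.float64(-0.9)]]
```

View pics/w3v.png

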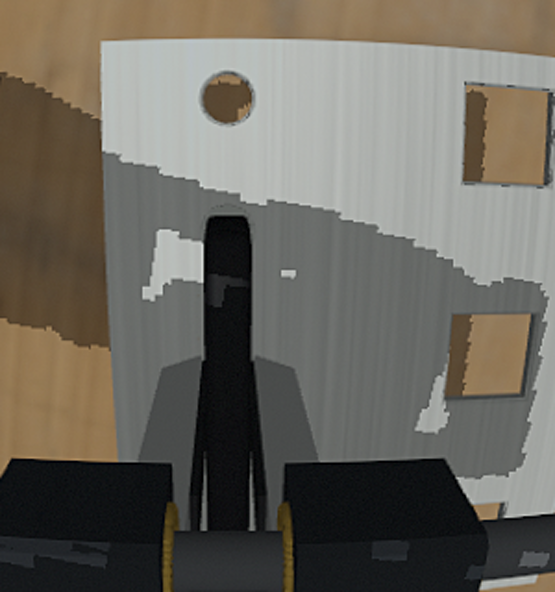

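The bar is gripped square and the panel hangs level. Its left hole is at crop (228,98) and the windows are at (507,134) and (490,355). I'll check where the panel sits in the hand.

Run:
```python
from h import *
C=lambda u,v:((u+.5)/1.85-.5+200,(v+.5)/1.85-.5+80)
for z in (.1435,.1455):
    zz=z+.005
    o=[(C(228,98),(0,.078,zz)),(C(507,134),(.084,.07,zz)),(C(490,355),(.084,0,zz))]
    p,r=fit([('w3',True,*q) for q in o],[.6,-.06,.16]); print(z,p.round(4),np.degrees(p[2]).round(2),r)
    R=get_state()['tcp_rot']; print('offset in tool x,y', (R.T@np.r_[p[:2]-[.6002,-.0669],0]).round(4))
```

```text
0.1435 [ 0.5979 -0.0657  0.1732] 9.92 [[-3.6, -1.5], [2.7, -0.8], [1.8, 3.1]]
offset in tool x,y [ 0.0016 -0.0021  0.    ]
0.1455 [ 0.5974 -0.0656  0.1735] 9.94 [[-4.6, -1.9], [3.4, -1.1], [2.4, 4.0]]
offset in tool x,y [ 0.0018 -0.0025  0.    ]
```

Run:
```python
from h import *
from scipy.spatial.transform import Rotation as Ro
C=lambda u,v:((u+.5)/1.85-.5+200,(v+.5)/1.85-.5+80)
o=[(C(228,98),(0,.078,.005)),(C(507,134),(.084,.07,.005)),(C(490,355),(.084,0,.005)),
 (C(101.5,41),(-.0355,.095,.005))]
for ks in (1,2):
  def f(p):
    R=Ro.from_euler('ZY',[p[2],p[4] if ks==2 else 0]).as_matrix()
    return np.concatenate([proj('w3',R@np.array(l)+[p[0],p[1],p[3]],True)-np.array(uv) for uv,l in o])
  q=least_squares(f,[.6,-.065,.17,.143,0],x_scale=[.01,.01,.1,.01,.1]); p=q.x
  print(p.round(4),np.degrees(p[2]),np.degrees(p[4]),q.fun.round(1))
  R=get_state()['tcp_rot']; print((R.T@(p[[0,1,3]]-[.6002,-.0669,.159])).round(4))
```

```text
[ 0.5993 -0.066   0.1715  0.1366  0.    ] 9.823450823846349 0.0 [-0.5 -0.2  0.4 -0.  -0.2 -0.   0.3  0.3]
[ 0.001  -0.0006  0.0224]
[ 0.5995 -0.0661  0.1717  0.138   0.0233] 9.838758932367178 1.336999593195899 [-0.1 -0.1  0.3  0.1 -0.2 -0.2 -0.1  0.1]
[ 0.0009 -0.0005  0.021 ]
```

The bar slid about 6 mm while the fingers were still closing, so the plate's underside is now 21–22 mm below the TCP. It is held at 50 N. I'll carry it over the pins.

>>> send_rows --deltas '[[[0, 0, 0.97], [50, -3.5, -1], 1], [[0, 0, 0.97], [50, -4.5, -1], 1], [[0, 0, 0.97], [50, -5, -1], 1], [[0, 0, 0.97], [50, -6, -1], 1], [[0, 0, 0.97], [50, -7, -1], 1], [[0, 0, 0.97], [50, -8, -1], 1], [[0, 0, 0.97], [50, -8.5, 0], 1], [[0, 0, 0], [0, 0, 0], 1]]'

```text
clock: 6.8
ee_pos: [0.5158, 0.2783, 0.165]
tcp_rot: [[-0.054, 0.999, -0.002], [0.999, 0.054, -0.001], [-0.0, -0.002, -1.0]]
ft_force: [-0.6, -1.3, -3.0]
grip_width: 0.124
finger_force: 50.0
```

>>> send_rows --deltas '[[[0, 0, 0], [0, 0, 0], 1], [[0, 0, 0], [0, 0, 0], 1], [[0, 0, 0], [0, 0, 0], 1]]'

```text
clock: 7.18
ee_pos: [0.5176, 0.2749, 0.1664]
tcp_rot: [[-0.049, 0.999, -0.0], [0.999, 0.049, -0.0], [-0.0, -0.0, -1.0]]
ft_force: [0.2, -0.0, -2.0]
grip_width: 0.121
finger_force: 50.0
```

Run:
```python
from h import *
plan([.5156,.2784,.13],2.9,2)
d=save('wrist','w4'); cv2.imwrite('pics/w4v.png',cv2.resize(d['img'][40:400,180:520],None,fx=1.65,fy=1.65,interpolation=cv2.INTER_CUBIC))
```

```text
at [517.6 274.9 166.4] yang 2.82 tilt [-0.01  0.01 -0.  ] F [ 0.2 -0.  -2. ] w 11.4
[[0, 0, np.float64(-0.04)], [np.float64(1.8), np.float64(-0.9), np.float64(18.2)]]
[[0, 0, np.float64(-0.04)], [np.float64(1.8), np.float64(-0.9), np.float64(18.2)]]
```

View pics/w4v.png

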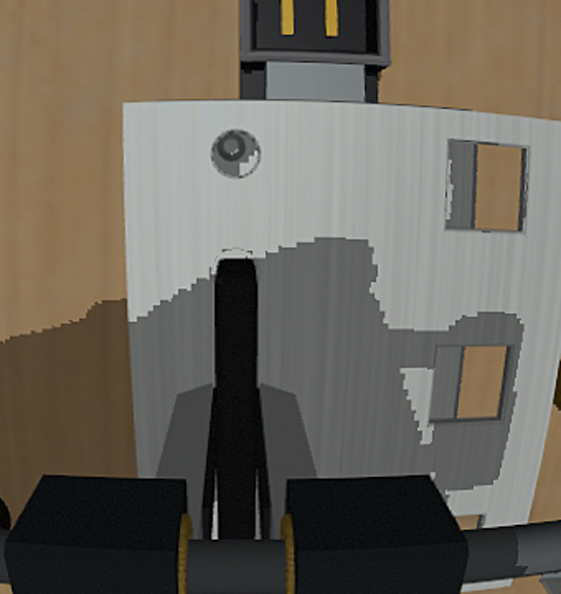

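The left pin shows through the hole at crop (234,147), and the hole centre is at (236,154). I'll check both against the estimates.

Run:
```python
from h import *
from scipy.spatial.transform import Rotation as Ro
C=lambda u,v:((u+.5)/1.65-.5+180,(v+.5)/1.65-.5+40)
print('pin',at('w4',C(234,147),.1,True),loc([.557,.2816],np.radians(3.05),[-.042,.078]))
o=[(C(236,154),(0,.078,.005)),(C(486.5,186),(.084,.07,.005)),(C(473,383),(.084,0,.005)),(C(124,103),(-.0355,.095,.005))]
def f(p):
    R=Ro.from_euler('ZY',[p[2],p[4]]).as_matrix()
    return np.concatenate([proj('w4',R@np.array(l)+[p[0],p[1],p[3]],True)-np.array(uv) for uv,l in o])
q=least_squares(f,[.52,.275,.05,.143,0],x_scale=[.01,.01,.1,.01,.1]); p=q.x
print(p.round(4),np.degrees(p[2]),np.degrees(p[4]),q.fun.round(1))
print('err mid',(loc([.557,.2816],np.radians(3.05),[-.042,0])-p[:2]).round(4))
```

```text
pin [0.5122 0.3568] [0.51090932 0.3572548 ]
[0.5176 0.2756 0.0555 0.1452 0.0065] 3.1805839847312543 0.3707515816807063 [ 0.3 -0.2  0.6 -0.3 -0.7  0.  -0.2  0.4]
err mid [-0.0026  0.0038]
```

>>> send_rows --deltas '[[[0, 0, 0], [3.7, -1.8, 0], 1], [[0, 0, 0], [0, 0, 10], 1], [[0, 0, 0], [0, 0, 10], 1], [[0, 0, 0], [0, 0, 10], 1], [[0, 0, 0], [0, 0, 10], 1], [[0, 0, 0], [0, 0, 6], 1], [[0, 0, 0], [0, 0, 5], 1], [[0, 0, 0], [0, 0, 0], 1]]'

```text
clock: 8.22
ee_pos: [0.5153, 0.2793, 0.1152]
tcp_rot: [[-0.05, 0.999, -0.0], [0.999, 0.05, -0.0], [-0.0, -0.0, -1.0]]
ft_force: [0.8, 0.6, -2.8]
grip_width: 0.123
finger_force: 50.0
```

>>> send_rows --deltas '[[[0, 0, 0], [0, 0, 0], 1], [[0, 0, 0], [0, 0, 4], 1], [[0, 0, 0], [0, 0, 4], 1], [[0, 0, 0], [0, 0, 0], 1], [[0, 0, 0], [0, 0, 0], 1]]'

```text
clock: 8.85
ee_pos: [0.5154, 0.2794, 0.1075]
tcp_rot: [[-0.05, 0.999, 0.0], [0.999, 0.05, -0.0], [-0.0, 0.0, -1.0]]
ft_force: [-0.4, -0.4, -2.7]
grip_width: 0.12
finger_force: 50.0
```

Run:
```python
from h import *
plan([.5156,.2784,.077],2.9,1)
d=save('wrist','w5'); cv2.imwrite('pics/w5v.png',cv2.resize(d['img'][40:400,180:520],None,fx=1.65,fy=1.65,interpolation=cv2.INTER_CUBIC))
```

```text
at [515.4 279.4 107.5] yang 2.89 tilt [ 0.  0. -0.] F [-0.4 -0.4 -2.7] w 11.2
[[0, 0, np.float64(-0.01)], [np.float64(-1.0), np.float64(0.2), np.float64(30.5)]]
```

View pics/w5v.png

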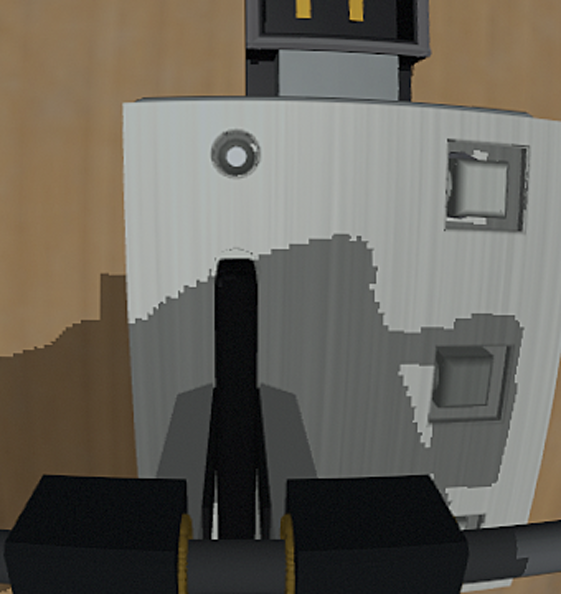

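The pin is centred in the left hole (236,155) and the drives are inside the windows. I'll keep lowering.

>>> send_rows --deltas '[[[0, 0, 0], [0, 0, 5], 1], [[0, 0, 0], [0, 0, 5], 1], [[0, 0, 0], [0, 0, 5], 1], [[0, 0, 0], [0, 0, 5], 1], [[0, 0, 0], [0, 0, 5], 1], [[0, 0, 0], [0, 0, 4], 1], [[0, 0, 0], [0, 0, 0], 1]]'

```text
clock: 9.78
ee_pos: [0.5152, 0.2793, 0.0781]
tcp_rot: [[-0.05, 0.999, -0.0], [0.999, 0.05, -0.0], [-0.0, -0.0, -1.0]]
ft_force: [0.0, -1.0, -2.7]
grip_width: 0.123
finger_force: 50.0
```

>>> send_rows --deltas '[[[0, 0, 0], [0, 0, 3], 1], [[0, 0, 0], [0, 0, 3], 1], [[0, 0, 0], [0, 0, 0], 1], [[0, 0, 0], [0, 0, 0], 1]]'

```text
clock: 10.28
ee_pos: [0.5154, 0.2794, 0.0725]
tcp_rot: [[-0.05, 0.999, 0.0], [0.999, 0.05, 0.0], [0.0, 0.0, -1.0]]
ft_force: [-0.6, -0.1, -2.1]
grip_width: 0.122
finger_force: 50.0
```

>>> send_rows --deltas '[[[0, 0, 0], [0, 0, 2], 1], [[0, 0, 0], [0, 0, 0], 1], [[0, 0, 0], [0, 0, 0], 1]]'

```text
clock: 10.65
ee_pos: [0.5153, 0.2793, 0.0704]
tcp_rot: [[-0.05, 0.999, -0.0], [0.999, 0.05, -0.0], [-0.0, -0.0, -1.0]]
ft_force: [-0.1, -0.3, -3.4]
grip_width: 0.123
finger_force: 50.0
```

>>> send_rows --deltas '[[[0, 0, 0], [0, 0, 1.5], 1], [[0, 0, 0], [0, 0, 0], 1], [[0, 0, 0], [0, 0, 0], 1]]'

```text
clock: 11.02
ee_pos: [0.5154, 0.2794, 0.0698]
tcp_rot: [[-0.05, 0.999, 0.001], [0.999, 0.05, 0.0], [0.0, 0.001, -1.0]]
ft_force: [-4.1, -2.0, 5.2]
grip_width: 0.125
finger_force: 50.0
```

>>> send_rows --deltas '[[[0, 0, 0], [0, 0, 0], 0.5], [[0, 0, 0], [0, 0, 0], 0.5], [[0, 0, 0], [0, 0, 0], 0.5], [[0, 0, 0], [0, 0, 0], 0.5], [[0, 0, 0], [0, 0, 0], 0.5], [[0, 0, 0], [0, 0, 0], 0.5]]'

```text
clock: 11.78
ee_pos: [0.5154, 0.2794, 0.0689]
tcp_rot: [[-0.05, 0.999, -0.0], [0.999, 0.05, 0.0], [0.0, -0.0, -1.0]]
ft_force: [-0.4, -0.1, -0.4]
grip_width: 0.496
finger_force: 0.0
```

>>> send_rows --deltas '[[[0, 0, 0], [0, 0, -20], 0.4], [[0, 0, 0], [0, 0, -40], 0], [[0, 0, 0], [0, 0, -45], 0], [[0, 0, 0], [0, 0, -25], 0], [[0, 0, 0], [0, 0, 0], 0], [[0, 0, 0], [0, 0, 0], 0], [[0, 0, 0], [0, 0, 0], 0]]'

```text
clock: 12.65
ee_pos: [0.515, 0.2792, 0.1975]
tcp_rot: [[-0.05, 0.999, -0.002], [0.999, 0.05, -0.001], [-0.001, -0.002, -1.0]]
ft_force: [0.1, 0.4, 0.3]
grip_width: 1.002
finger_force: 0.0
```

Run:
```python
from h import *
d=save('wrist','w6'); a=d['img'][90:400,190:450]; t=save('top','top1')['img'][180:320,150:460]
cv2.imwrite('pics/w6v.png',np.vstack([cv2.resize(a,(390,465))[:,:390].repeat(1,axis=1),]) )
A=cv2.resize(a,(335,400)); B=cv2.resize(t,(465,210)); B=np.vstack([B,np.zeros((190,465,3),'uint8')])
cv2.imwrite('pics/w6v.png',np.hstack([A,B]))
plan([.4505,-.0089,.2],0.9,8)
```

```text
at [515.1 279.2 198. ] yang 2.89 tilt [-0.08  0.03 -0.  ] F [-0.3 -0.1 -0.7] w 94.2
[[0, 0, np.float64(0.25)], [np.float64(-35.6), np.float64(-9.9), np.float64(-0.3)]]
[[0, 0, np.float64(0.25)], [np.float64(-35.6), np.float64(-9.7), np.float64(-0.3)]]
[[0, 0, np.float64(0.25)], [np.float64(-35.6), np.float64(-9.6), np.float64(-0.3)]]
[[0, 0, np.float64(0.25)], [np.float64(-35.7), np.float64(-9.4), np.float64(-0.3)]]
[[0, 0, np.float64(0.25)], [np.float64(-35.7), np.float64(-9.3), np.float64(-0.3)]]
[[0, 0, np.float64(0.25)], [np.float64(-35.8), np.float64(-9.1), np.float64(-0.3)]]
[[0, 0, np.float64(0.25)], [np.float64(-35.8), np.float64(-9.0), np.float64(-0.3)]]
[[0, 0, np.float64(0.25)], [np.float64(-35.8), np.float64(-8.8), np.float64(-0.3)]]
```

View pics/w6v.png

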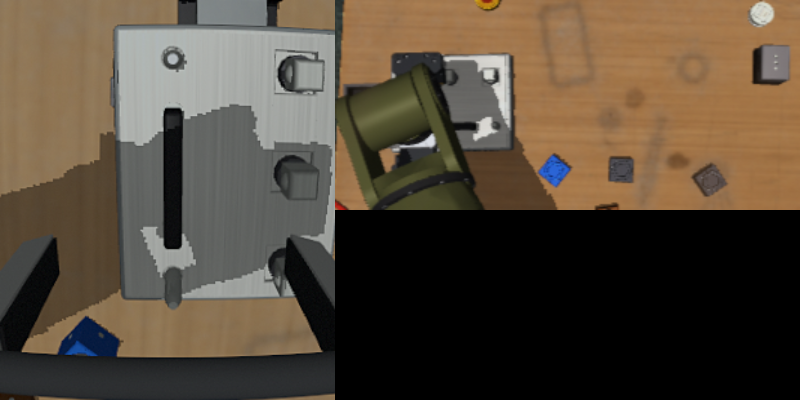

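The panel lies flat on the box with the pins and drives through it, and the sockets and pack haven't moved. In the w2 picture the socket mouths are at about (214,187) and (193,365). I'll compare those with the top-view estimates.

Run:
```python
from h import *
C=lambda u,v:((u+.5)/1.25-.5,(v+.5)/1.25-.5)
print(at('w2',C(214,187),.06,True),at('w2',C(193,365),.06,True))
for n,p in (('s1',[.4505,-.0089,.06]),('s2',[.4375,-.1587,.06])):
    print(n,(proj('w2',np.array(p),True)*1.25).round(0))
i=cv2.imread('pics/w2.png'); a=cv2.resize(i[115:320,120:220],None,fx=2.9,fy=2.9,interpolation=cv2.INTER_CUBIC)
cv2.imwrite('pics/s.png',(255*(a/255.)**.6).astype('uint8'))
```

```text
[ 0.4525 -0.0137] [ 0.4427 -0.1565]
s1 [212. 180.]
s2 [187. 366.]
```

View pics/s.png

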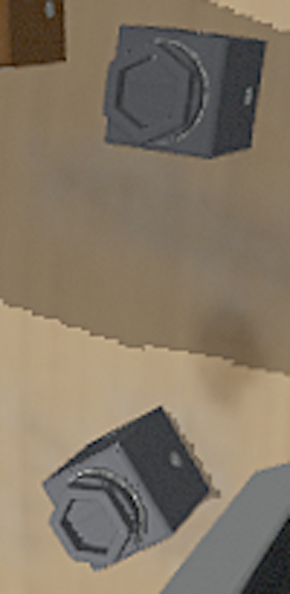

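>>> send_rows --deltas '[[[0, 0, 0.2], [-35.5, -10, 0], 0], [[0, 0, 0.2], [-35.5, -10, 0], 0], [[0, 0, 0.2], [-35.5, -10, 0], 0], [[0, 0, 0.2], [-35.5, -9, 0], 0], [[0, 0, 0.2], [-35.5, -9, 0], 0], [[0, 0, 0.2], [-36, -9, 0], 0], [[0, 0, 0.2], [-36, -9, 0], 0], [[0, 0, 0.2], [-36, -9, 0], 0]]'

```text
clock: 13.75
ee_pos: [0.4508, -0.0099, 0.1987]
tcp_rot: [[-0.023, 1.0, -0.0], [1.0, 0.023, -0.0], [-0.0, -0.0, -1.0]]
ft_force: [0.4, -0.4, 0.4]
grip_width: 1.001
finger_force: 0.0
```

Socket mouths are at crop (152,93) and (98,526), which agrees with the top view within 1–5 mm. I'll go down on socket 1.

>>> send_rows --deltas '[[[0, 0, 0.4], [0, 0, 35], 0], [[0, 0, 0], [0, 0, 40], 0], [[0, 0, 0], [0, 0, 40], 0], [[0, 0, 0], [0, 0, 35], 0], [[0, 0, 0], [0, 0, 25], 0], [[0, 0, 0], [0, 0, 12], 0], [[0, 0, 0], [0, 0, 0], 0], [[0, 0, 0], [0, 0, 0], 0]]'

```text
clock: 14.75
ee_pos: [0.4518, -0.0089, 0.0128]
tcp_rot: [[-0.016, 1.0, 0.001], [1.0, 0.016, -0.0], [-0.0, 0.001, -1.0]]
ft_force: [0.9, 0.4, -0.1]
grip_width: 0.997
finger_force: 0.0
```

>>> send_rows --deltas '[[[0, 0, 0], [0, 0, 0], 0.6], [[0, 0, 0], [0, 0, 0], 0.6], [[0, 0, 0], [0, 0, 0], 0.8], [[0, 0, 0], [0, 0, 0], 1], [[0, 0, 0], [0, 0, 0], 1], [[0, 0, 0], [0, 0, 0], 1], [[0, 0, 0], [0, 0, 0], 1], [[0, 0, 0], [0, 0, 0], 1]]' --newtons 50

```text
clock: 15.75
ee_pos: [0.4513, -0.0088, 0.0119]
tcp_rot: [[-0.016, 1.0, -0.0], [1.0, 0.016, -0.0], [-0.0, -0.0, -1.0]]
ft_force: [-0.1, 0.7, -0.8]
grip_width: 0.422
finger_force: 49.5
```

>>> send_rows --deltas '[[[0, 0, 0], [0, 0, -10], 1], [[0, 0, 0], [0, 0, -30], 1], [[0, 0, 0], [0, 0, -45], 1], [[0, 0, 0], [0, 0, -45], 1], [[0, 0, 0], [0, 0, -25], 1], [[0, 0, 0], [0, 0, 0], 1], [[0, 0, 0], [0, 0, 0], 1], [[0, 0, 0], [0, 0, 0], 1]]'

```text
clock: 16.75
ee_pos: [0.4508, -0.0088, 0.1658]
tcp_rot: [[-0.016, 1.0, -0.002], [1.0, 0.016, 0.0], [0.0, -0.002, -1.0]]
ft_force: [-0.0, -0.7, -2.2]
grip_width: 0.425
finger_force: 49.6
```

Run:
```python
from h import *
d=save('wrist','g1'); T=np.load('pics/g1.npz')['T']
s=get_state(); g=s['ee_pos']+s['tcp_rot']@[0,0,-.035]
print((proj('g1',g,True)))
cv2.imwrite('pics/g1v.png',cv2.resize(d['img'][215:415,220:430],None,fx=2.9,fy=2.9,interpolation=cv2.INTER_CUBIC))
for l in ((.042,-.07),(.042,0),(.042,.07)): print(loc([.557,.2816],np.radians(3.05),l).round(4))
P=loc([.557,.2816],np.radians(3.05),(.042,-.07))
plan([*P,.17],3.05,6)
```

```text
[324.34160846 318.72365788]
[0.6027 0.2139]
[0.5989 0.2838]
[0.5952 0.3537]
at [450.9  -8.8 165.9] yang 0.89 tilt [-0.11 -0.01 -0.  ] F [-0.3  0.7 -1.6] w 39.9
[[0, 0, np.float64(-0.36)], [np.float64(36.7), np.float64(25.9), np.float64(-0.7)]]
[[0, 0, np.float64(-0.36)], [np.float64(36.6), np.float64(26.1), np.float64(-0.7)]]
[[0, 0, np.float64(-0.36)], [np.float64(36.4), np.float64(26.3), np.float64(-0.7)]]
[[0, 0, np.float64(-0.36)], [np.float64(36.2), np.float64(26.6), np.float64(-0.7)]]
[[0, 0, np.float64(-0.36)], [np.float64(36.1), np.float64(26.8), np.float64(-0.7)]]
[[0, 0, np.float64(-0.36)], [np.float64(35.9), np.float64(27.0), np.float64(-0.7)]]
```

View pics/g1v.png

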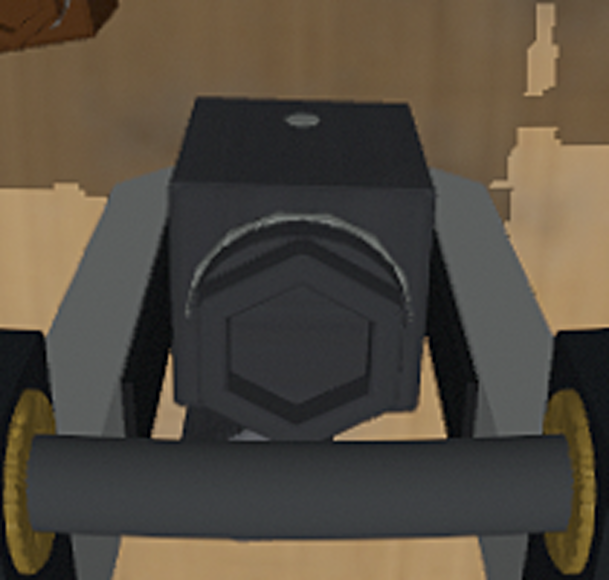

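The held socket's shoulder corners are at crop (172,184), (434,188), (176,402) and (416,408). Its base back edge runs from (198,97) to (408,103).

Run:
```python
from h import *
C=lambda u,v:((u+.5)/2.9-.5+220,(v+.5)/2.9-.5+215)
s=get_state(); e=s['ee_pos']; R=s['tcp_rot']
# image up = tool +x ; image right = tool +y -> world: tool x ~ +y, tool y ~ +x
for dz in (0,.002):
  zt=e[2]-.0119+.044-dz; zb=zt-.044
  o=[(C(172,184),(-.02,.02,zt)),(C(434,188),(.02,.02,zt)),(C(176,402),(-.02,-.02,zt)),(C(416,408),(.02,-.02,zt)),(C(198,97),(-.02,.02,zb)),(C(408,103),(.02,.02,zb))]
  for oo in (o,o[:2]+o[4:]):
    p,r=fit([('g1',True,*q) for q in oo],[e[0],e[1],.01]); print(p.round(4),np.degrees(p[2]).round(2),r,'tool',(R.T@np.r_[p[:2]-e[:2],0]).round(4))
```

```text
[ 0.4504 -0.0109 -0.0106] -0.61 [[-1.8, -1.2], [1.7, -0.3], [-1.2, 2.3], [1.3, 2.2], [-1.0, -1.0], [0.9, -1.2]] tool [-0.0021 -0.0005  0.    ]
[ 0.4505 -0.0114 -0.006 ] -0.34 [[-1.7, 0.0], [1.7, 0.6], [-0.9, 0.0], [0.9, -0.5]] tool [-0.0026 -0.0004  0.    ]
[ 0.4504 -0.0118 -0.0106] -0.61 [[-1.1, -1.0], [1.1, -0.1], [-0.6, 1.6], [0.8, 1.4], [-0.6, -0.6], [0.5, -0.8]] tool [-0.003  -0.0005  0.    ]
[ 0.4505 -0.0121 -0.006 ] -0.34 [[-1.1, -0.1], [1.1, 0.4], [-0.5, 0.2], [0.5, -0.3]] tool [-0.0033 -0.0004  0.    ]
```

>>> send_rows --deltas '[[[0, 0, -0.36], [36.5, 26, -1], 1], [[0, 0, -0.36], [36.5, 26, -1], 1], [[0, 0, -0.36], [36.5, 26.5, -1], 1], [[0, 0, -0.36], [36, 26.5, -1], 1], [[0, 0, -0.36], [36, 27, 0], 1], [[0, 0, -0.36], [36, 27, 0], 1], [[0, 0, 0], [0, 0, 0], 1], [[0, 0, 0], [0, 0, 0], 1]]'

```text
clock: 17.8
ee_pos: [0.603, 0.2131, 0.17]
tcp_rot: [[-0.053, 0.999, -0.002], [0.999, 0.053, -0.001], [-0.001, -0.002, -1.0]]
ft_force: [-0.9, 0.2, -1.1]
grip_width: 0.42
finger_force: 49.6
```

```bash
python3 -c "
from h import *
plan([.6030,.2163,.106],3.05,1)"
```

```text
at [603.  213.1 170. ] yang 3.05 tilt [-0.1   0.03 -0.  ] F [-0.9  0.2 -1.1] w 39.5
[[0, 0, np.float64(-0.0)], [np.float64(3.2), np.float64(0.2), np.float64(64.0)]]
```

>>> send_rows --deltas '[[[0, 0, 0], [3, 0, 15], 1], [[0, 0, 0], [0, 0, 20], 1], [[0, 0, 0], [0, 0, 20], 1], [[0, 0, 0], [0, 0, 9], 1], [[0, 0, 0], [0, 0, 0], 1], [[0, 0, 0], [0, 0, 0], 1], [[0, 0, 0], [0, 0, 0], 1]]'

```text
clock: 18.68
ee_pos: [0.6036, 0.2166, 0.1077]
tcp_rot: [[-0.053, 0.999, 0.001], [0.999, 0.053, 0.0], [0.0, 0.001, -1.0]]
ft_force: [-0.2, 0.3, -1.7]
grip_width: 0.425
finger_force: 49.6
```

```bash
python3 -c "
from h import *
plan([.6030,.2163,.1],3.05,1)"
```

```text
at [603.6 216.6 107.7] yang 3.05 tilt [ 0.07 -0.01 -0.  ] F [-0.2  0.3 -1.7] w 40.0
[[0, 0, np.float64(-0.0)], [np.float64(-0.3), np.float64(-0.6), np.float64(7.7)]]
```

Underside is about 96 mm up. I'll go down slowly over the tip.

>>> send_rows --deltas '[[[0, 0, 0], [-0.3, -0.6, 3], 1], [[0, 0, 0], [0, 0, 2], 1], [[0, 0, 0], [0, 0, 2], 1], [[0, 0, 0], [0, 0, 2], 1], [[0, 0, 0], [0, 0, 1], 1], [[0, 0, 0], [0, 0, 0], 1], [[0, 0, 0], [0, 0, 0], 1]]'

```text
clock: 19.55
ee_pos: [0.6027, 0.2162, 0.097]
tcp_rot: [[-0.053, 0.999, 0.0], [0.999, 0.053, 0.0], [0.0, 0.0, -1.0]]
ft_force: [-0.0, 0.0, -2.1]
grip_width: 0.424
finger_force: 49.6
```

>>> send_rows --deltas '[[[0, 0, 0], [0, 0, 1], 1], [[0, 0, 0], [0, 0, 1], 1], [[0, 0, 0], [0, 0, 1], 1], [[0, 0, 0], [0, 0, 0], 1]]'

```text
clock: 20.05
ee_pos: [0.6027, 0.2162, 0.0939]
tcp_rot: [[-0.053, 0.999, -0.0], [0.999, 0.053, -0.0], [-0.0, -0.0, -1.0]]
ft_force: [0.7, -0.7, -1.1]
grip_width: 0.427
finger_force: 49.6
```

>>> send_rows --deltas '[[[0, 0, 0], [0, 0, 1], 1], [[0, 0, 0], [0, 0, 1], 1], [[0, 0, 0], [0, 0, 1], 1], [[0, 0, 0], [0, 0, 0], 1]]'

```text
clock: 20.55
ee_pos: [0.6027, 0.2162, 0.091]
tcp_rot: [[-0.053, 0.999, 0.0], [0.999, 0.053, 0.0], [0.0, 0.0, -1.0]]
ft_force: [-1.6, 0.6, 0.0]
grip_width: 0.42
finger_force: 49.5
```

>>> send_rows --deltas '[[[0, 0, 0], [0, 0, 2], 1], [[0, 0, 0], [0, 0, 2], 1], [[0, 0, 0], [0, 0, 2], 1], [[0, 0, 0], [0, 0, 2], 1], [[0, 0, 0], [0, 0, 2], 1], [[0, 0, 0], [0, 0, 1], 1], [[0, 0, 0], [0, 0, 0], 1]]'

```text
clock: 21.42
ee_pos: [0.6026, 0.2161, 0.0796]
tcp_rot: [[-0.053, 0.999, -0.0], [0.999, 0.053, -0.0], [-0.0, -0.0, -1.0]]
ft_force: [0.2, 0.7, -3.6]
grip_width: 0.425
finger_force: 49.5
```

>>> send_rows --deltas '[[[0, 0, 0], [0, 0, 1.5], 1], [[0, 0, 0], [0, 0, 1.5], 1], [[0, 0, 0], [0, 0, 0], 1], [[0, 0, 0], [0, 0, 0], 1]]'

```text
clock: 21.92
ee_pos: [0.6027, 0.2161, 0.0769]
tcp_rot: [[-0.053, 0.999, 0.0], [0.999, 0.053, -0.0], [-0.0, 0.0, -1.0]]
ft_force: [0.7, -0.4, -1.9]
grip_width: 0.425
finger_force: 49.5
```

>>> send_rows --deltas '[[[0, 0, 0], [0, 0, 1], 1], [[0, 0, 0], [0, 0, 1], 1], [[0, 0, 0], [0, 0, 0], 1], [[0, 0, 0], [0, 0, 0], 1]]'

```text
clock: 22.42
ee_pos: [0.6028, 0.2163, 0.0758]
tcp_rot: [[-0.053, 0.999, 0.001], [0.999, 0.053, 0.0], [0.0, 0.001, -1.0]]
ft_force: [-2.3, -1.8, 6.5]
grip_width: 0.424
finger_force: 49.6
```

>>> send_rows --deltas '[[[0, 0, 0], [0, 0, 0.7], 1], [[0, 0, 0], [0, 0, 0.7], 1], [[0, 0, 0], [0, 0, 0], 1], [[0, 0, 0], [0, 0, 0], 1]]'

```text
clock: 22.92
ee_pos: [0.603, 0.2163, 0.0755]
tcp_rot: [[-0.053, 0.999, 0.001], [0.999, 0.053, 0.0], [0.0, 0.001, -1.0]]
ft_force: [-5.4, -1.5, 15.3]
grip_width: 0.427
finger_force: 49.6
```

Socket 1 is seated on the collar: the TCP is at 75.5 mm against an expected 75.9, with 17 N. I'll release it and rise.

>>> send_rows --deltas '[[[0, 0, 0], [0, 0, -0.5], 0.2], [[0, 0, 0], [0, 0, 0], 0], [[0, 0, 0], [0, 0, 0], 0], [[0, 0, 0], [0, 0, 0], 0], [[0, 0, 0], [0, 0, 0], 0], [[0, 0, 0], [0, 0, -20], 0], [[0, 0, 0], [0, 0, -40], 0], [[0, 0, 0], [0, 0, -45], 0]]'

```text
clock: 23.92
ee_pos: [0.6026, 0.2162, 0.1815]
tcp_rot: [[-0.053, 0.999, 0.0], [0.999, 0.053, 0.0], [0.0, 0.0, -1.0]]
ft_force: [-0.5, 0.3, 0.9]
grip_width: 1.002
finger_force: 0.0
```

Run:
```python
from h import *
i=save('top','top2')['img']; j=cv2.imread('pics/top0.png')
# displacement of socket2 and pack vs first image by template
for n,(u,v) in dict(s2=(400,300),pack=(441,222)).items():
    t=j[v-14:v+14,u-14:u+14]; m=cv2.matchTemplate(i[v-50:v+50,u-50:u+50],t,cv2.TM_CCOEFF_NORMED); _,s,_,l=cv2.minMaxLoc(m); print(n,s,l[0]-36,l[1]-36)
plan([.441,-.158,.2],-52,8)
plan([.441,-.158,.2],38,8)
print(get_state()['qpos'])
```

```text
s2 0.9991105794906616 0 0
pack 0.9997279047966003 0 0
at [604.5 216.8 188.7] yang 3.06 tilt [ 0.53 -0.13  0.  ] F [-0.   0.2  6. ] w 94.0
[[0, 0, np.float64(6.88)], [np.float64(-45.7), np.float64(-22.9), np.float64(-1.4)]]
[[0, 0, np.float64(6.88)], [np.float64(-48.1), np.float64(-17.3), np.float64(-1.4)]]
[[0, 0, np.float64(6.88)], [np.float64(-49.8), np.float64(-11.4), np.float64(-1.4)]]
[[0, 0, np.float64(6.88)], [np.float64(-50.8), np.float64(-5.3), np.float64(-1.4)]]
[[0, 0, np.float64(6.88)], [np.float64(-51.1), np.float64(0.8), np.float64(-1.4)]]
[[0, 0, np.float64(6.88)], [np.float64(-50.6), np.float64(6.9), np.float64(-1.4)]]
[[0, 0, np.float64(6.88)], [np.float64(-49.4), np.float64(12.9), np.float64(-1.4)]]
[[0, 0, np.float64(6.88)], [np.float64(-47.5), np.float64(18.8), np.float64(-1.4)]]
at [604.5 216.8 188.7] yang 3.06 tilt [ 0.53 -0.13  0.  ] F [-0.   0.2  6. ] w 94.0
[[0, 0, np.float64(-4.37)], [np.float64(-45.7), np.float64(-22.9), np.float64(-1.4)]]
[[0, 0, np.float64(-4.37)], [np.float64(-43.8), np.float64(-26.3), np.float64(-1.4)]]
[[0, 0, np.float64(-4.37)], [np.float64(-41.7), np.float64(-29.6), np.float64(-1.4)]]
[[0, 0, np.float64(-4.37)], [np.float64(-39.3), np.float64(-32.7), np.float64(-1.4)]]
[[0, 0, np.float64(-4.37)], [np.float64(-36.7), np.float64(-35.6), np.float64(-1.4)]]
[[0, 0, np.float64(-4.37)], [np.float64(-33.9), np.float64(-38.3), np.float64(-1.4)]]
[[0, 0, np.float64(-4.37)], [np.float64(-30.9), np.float64(-40.7), np.float64(-1.4)]]
[[0, 0, np.float64(-4.37)], [np.float64(-27.7), np.float64(-43.0), np.float64(-1.4)]]
[1.64626724e+01 2.94786213e+01 7.22681739e+01 9.84276665e-04
 7.77068321e+01 1.34067280e+01]
```

>>> send_rows --deltas '[[[0, 0, -4.37], [-46, -23, -1], 0], [[0, 0, -4.37], [-44, -26, -1], 0], [[0, 0, -4.37], [-42, -29.5, -1], 0], [[0, 0, -4.37], [-39, -33, -1], 0], [[0, 0, -4.37], [-37, -35.5, -1], 0], [[0, 0, -4.37], [-34, -38, -1], 0], [[0, 0, -4.37], [-31, -41, -1], 0], [[0, 0, -4.37], [-28, -43, -1], 0]]'

```text
clock: 24.98
ee_pos: [0.439, -0.1614, 0.1885]
tcp_rot: [[-0.618, 0.786, 0.002], [0.786, 0.618, -0.001], [-0.002, 0.001, -1.0]]
ft_force: [0.8, -0.3, -0.0]
grip_width: 1.002
finger_force: 0.0
```

>>> send_rows --deltas '[[[0, 0, 0], [0, 0, 0], 0], [[0, 0, 0], [0, 0, 0], 0], [[0, 0, 0], [0, 0, 0], 0]]'

```text
clock: 25.35
ee_pos: [0.4401, -0.159, 0.1873]
tcp_rot: [[-0.617, 0.787, 0.0], [0.787, 0.617, -0.0], [-0.0, 0.0, -1.0]]
ft_force: [0.7, 0.0, 0.3]
grip_width: 1.0
finger_force: 0.0
```

Run:
```python
from h import *
print(at('w2',(153.6,296.2),.06,True))
save('wrist','w7'); i=cv2.imread('pics/w7.png')
s=get_state()
C=proj('w7',np.array([.4415,-.1595,.05]),True); print(C)
u,v=C.astype(int)
g=cv2.cvtColor(i,cv2.COLOR_BGR2HSV)[v-70:v+70,u-70:u+70]
m=((g[...,2]<110)&(g[...,1]<70)).astype('uint8'); m=cv2.morphologyEx(m,cv2.MORPH_OPEN,np.ones((3,3)))
n,l,st,c=cv2.connectedComponentsWithStats(m)
for k in range(1,n):
    if st[k,4]>300:
        q=cv2.approxPolyDP(cv2.convexHull(np.argwhere(l==k)[:,::-1].astype(np.int32)),4,True)[:,0]+[u-70,v-70]; print(st[k],q.tolist())
plan([.4415,-.1595,.012],38,6)
```

```text
[ 0.4418 -0.1616]
[324.97771839 227.76940528]
[  43   40   46   52 2184] [[340, 200], [339, 248], [297, 245], [300, 197]]
at [ 440.  -159.   187.2] yang 38.08 tilt [ 0.01  0.01 -0.  ] F [-0.3  0.7 -0.4] w 94.1
[[0, 0, np.float64(0.01)], [np.float64(-0.2), np.float64(0.1), np.float64(29.2)]]
[[0, 0, np.float64(0.01)], [np.float64(-0.2), np.float64(0.1), np.float64(29.2)]]
[[0, 0, np.float64(0.01)], [np.float64(-0.2), np.float64(0.1), np.float64(29.2)]]
[[0, 0, np.float64(0.01)], [np.float64(-0.2), np.float64(0.1), np.float64(29.2)]]
[[0, 0, np.float64(0.01)], [np.float64(-0.2), np.float64(0.1), np.float64(29.2)]]
[[0, 0, np.float64(0.01)], [np.float64(-0.2), np.float64(0.1), np.float64(29.2)]]
```

>>> send_rows --deltas '[[[0, 0, 0], [0, -4, 30], 0], [[0, 0, 0], [0, 0, 40], 0], [[0, 0, 0], [0, 0, 40], 0], [[0, 0, 0], [0, 0, 35], 0], [[0, 0, 0], [0, 0, 20], 0], [[0, 0, 0], [0, 0, 10], 0], [[0, 0, 0], [0, 0, 0], 0.5], [[0, 0, 0], [0, 0, 0], 0.5]]'

```text
clock: 26.4
ee_pos: [0.437, -0.1624, 0.0129]
tcp_rot: [[-0.616, 0.788, 0.001], [0.788, 0.616, -0.001], [-0.001, 0.001, -1.0]]
ft_force: [-0.5, 0.8, -0.3]
grip_width: 0.822
finger_force: 0.0
```

>>> send_rows --deltas '[[[0, 0, 0], [0, 0, 0], 0.8], [[0, 0, 0], [0, 0, 0], 1], [[0, 0, 0], [0, 0, 0], 1], [[0, 0, 0], [0, 0, 0], 1], [[0, 0, 0], [0, 0, 0], 1], [[0, 0, 0], [0, 0, 0], 1], [[0, 0, 0], [0, 0, 0], 1], [[0, 0, 0], [0, 0, 0], 1]]' --newtons 50

```text
clock: 27.4
ee_pos: [0.4366, -0.1624, 0.0122]
tcp_rot: [[-0.616, 0.788, 0.0], [0.788, 0.616, -0.0], [-0.0, 0.0, -1.0]]
ft_force: [-0.4, 1.6, 3.9]
grip_width: 0.423
finger_force: 49.6
```

>>> send_rows --deltas '[[[0, 0, 0], [0, 0, -10], 1], [[0, 0, 0], [0, 0, -30], 1], [[0, 0, 0], [0, 0, -45], 1], [[0, 0, 0], [0, 0, -45], 1], [[0, 0, 0], [0, 0, -25], 1], [[0, 0, 0], [0, 0, 0], 1], [[0, 0, 0], [0, 0, 0], 1], [[0, 0, 0], [0, 0, 0], 1]]'

```text
clock: 28.4
ee_pos: [0.436, -0.1621, 0.1658]
tcp_rot: [[-0.616, 0.788, -0.002], [0.788, 0.616, 0.001], [0.002, -0.001, -1.0]]
ft_force: [-0.5, -0.7, -1.7]
grip_width: 0.423
finger_force: 49.6
```

Run:
```python
from h import *
save('wrist','g2'); a=cv2.imread('pics/g1.png'); b=cv2.imread('pics/g2.png')
t=a[273:366,276:372]  # socket 1 in hand
m=cv2.matchTemplate(b[253:386,256:392],t,cv2.TM_CCOEFF_NORMED); _,s,_,l=cv2.minMaxLoc(m); print(s,l[0]-20,l[1]-20)
t=a[276:352,279:370]; m=cv2.matchTemplate(b[256:372,259:390],t,cv2.TM_CCOEFF_NORMED); _,s,_,l=cv2.minMaxLoc(m); print(s,l[0]-20,l[1]-20)
P=loc([.557,.2816],np.radians(3.05),(.042,.07))
plan([*P,.17],3.05,10)
```

```text
0.8256711959838867 0 -1
0.9471662640571594 0 -1
at [ 436.1 -162.2  166. ] yang 38.01 tilt [-0.05 -0.1  -0.  ] F [-1.   0.5 -2.1] w 40.0
[[0, 0, np.float64(3.5)], [np.float64(30.9), np.float64(44.3), np.float64(-0.4)]]
[[0, 0, np.float64(3.5)], [np.float64(33.5), np.float64(42.3), np.float64(-0.4)]]
[[0, 0, np.float64(3.5)], [np.float64(36.0), np.float64(40.2), np.float64(-0.4)]]
[[0, 0, np.float64(3.5)], [np.float64(38.4), np.float64(38.0), np.float64(-0.4)]]
[[0, 0, np.float64(3.5)], [np.float64(40.6), np.float64(35.5), np.float64(-0.4)]]
[[0, 0, np.float64(3.5)], [np.float64(42.7), np.float64(33.0), np.float64(-0.4)]]
[[0, 0, np.float64(3.5)], [np.float64(44.7), np.float64(30.3), np.float64(-0.4)]]
[[0, 0, np.float64(3.5)], [np.float64(46.4), np.float64(27.5), np.float64(-0.4)]]
[[0, 0, np.float64(3.5)], [np.float64(48.0), np.float64(24.7), np.float64(-0.4)]]
[[0, 0, np.float64(3.5)], [np.float64(49.4), np.float64(21.7), np.float64(-0.4)]]
```

>>> send_rows --deltas '[[[0, 0, 3.5], [31, 44, -0.5], 1], [[0, 0, 3.5], [33.5, 42, -0.5], 1], [[0, 0, 3.5], [36, 40, -0.5], 1], [[0, 0, 3.5], [38.5, 38, -0.5], 1], [[0, 0, 3.5], [40.5, 35.5, -0.5], 1], [[0, 0, 3.5], [42.5, 33, -0.5], 1], [[0, 0, 3.5], [44.5, 30, -0.5], 1], [[0, 0, 3.5], [46.5, 27.5, -0.5], 1]]'

```text
clock: 29.45
ee_pos: [0.5629, 0.2512, 0.1701]
tcp_rot: [[-0.172, 0.985, -0.001], [0.985, 0.172, -0.001], [-0.0, -0.001, -1.0]]
ft_force: [-0.0, -0.9, -1.9]
grip_width: 0.422
finger_force: 49.6
```

>>> send_rows --deltas '[[[0, 0, 3.5], [48, 24.5, 0], 1], [[0, 0, 3.5], [49, 21.5, 0], 1], [[0, 0, 0], [0, 0, 0], 1], [[0, 0, 0], [0, 0, 0], 1], [[0, 0, 0], [0, 0, 0], 1], [[0, 0, 0], [0, 0, 0], 1]]'

```text
clock: 30.2
ee_pos: [0.5946, 0.3513, 0.1715]
tcp_rot: [[-0.052, 0.999, 0.0], [0.999, 0.052, 0.0], [0.0, 0.0, -1.0]]
ft_force: [-0.2, -0.6, -1.4]
grip_width: 0.424
finger_force: 49.6
```

```bash
python3 -c "
from h import *
plan([.5953,.3557,.107],3.05,1)"
```

```text
at [594.6 351.3 171.5] yang 2.96 tilt [ 0.02 -0.01 -0.  ] F [-0.2 -0.6 -1.4] w 39.9
[[0, 0, np.float64(-0.09)], [np.float64(4.3), np.float64(0.9), np.float64(64.5)]]
```

>>> send_rows --deltas '[[[0, 0, 0], [4.3, 0.9, 10], 1], [[0, 0, 0], [0, 0, 20], 1], [[0, 0, 0], [0, 0, 20], 1], [[0, 0, 0], [0, 0, 12], 1], [[0, 0, 0], [0, 0, 2], 1], [[0, 0, 0], [0, 0, 0], 1], [[0, 0, 0], [0, 0, 0], 1], [[0, 0, 0], [0, 0, 0], 1]]'

```text
clock: 31.2
ee_pos: [0.5953, 0.3566, 0.1076]
tcp_rot: [[-0.053, 0.999, 0.001], [0.999, 0.053, 0.0], [0.0, 0.001, -1.0]]
ft_force: [0.6, -0.5, -1.4]
grip_width: 0.421
finger_force: 49.6
```

>>> send_rows --deltas '[[[0, 0, 0], [-0.8, 0, 3], 1], [[0, 0, 0], [0, 0, 2], 1], [[0, 0, 0], [0, 0, 2], 1], [[0, 0, 0], [0, 0, 2], 1], [[0, 0, 0], [0, 0, 2], 1], [[0, 0, 0], [0, 0, 0], 1], [[0, 0, 0], [0, 0, 0], 1]]'

```text
clock: 32.08
ee_pos: [0.5952, 0.3557, 0.0961]
tcp_rot: [[-0.052, 0.999, 0.0], [0.999, 0.052, 0.0], [0.0, 0.0, -1.0]]
ft_force: [1.2, 0.2, -2.5]
grip_width: 0.425
finger_force: 49.6
```

>>> send_rows --deltas '[[[0, 0, 0], [0, 0, 1], 1], [[0, 0, 0], [0, 0, 1], 1], [[0, 0, 0], [0, 0, 1], 1], [[0, 0, 0], [0, 0, 0], 1], [[0, 0, 0], [0, 0, 0], 1]]'

```text
clock: 32.7
ee_pos: [0.5952, 0.3557, 0.093]
tcp_rot: [[-0.053, 0.999, 0.0], [0.999, 0.053, 0.0], [0.0, 0.0, -1.0]]
ft_force: [2.2, -0.1, -1.3]
grip_width: 0.426
finger_force: 49.6
```

>>> send_rows --deltas '[[[0, 0, 0], [0, 0, 2], 1], [[0, 0, 0], [0, 0, 2], 1], [[0, 0, 0], [0, 0, 2], 1], [[0, 0, 0], [0, 0, 2], 1], [[0, 0, 0], [0, 0, 0], 1]]'

```text
clock: 33.33
ee_pos: [0.5952, 0.3557, 0.0847]
tcp_rot: [[-0.053, 0.999, 0.0], [0.999, 0.053, -0.0], [-0.0, 0.0, -1.0]]
ft_force: [3.9, 0.6, 0.3]
grip_width: 0.426
finger_force: 49.6
```

>>> send_rows --deltas '[[[0, 0, 0], [0, 0, 2], 1], [[0, 0, 0], [0, 0, 2], 1], [[0, 0, 0], [0, 0, 2], 1], [[0, 0, 0], [0, 0, 2], 1], [[0, 0, 0], [0, 0, 0], 1], [[0, 0, 0], [0, 0, 0], 1]]'

```text
clock: 34.08
ee_pos: [0.5953, 0.3556, 0.0766]
tcp_rot: [[-0.052, 0.999, 0.0], [0.999, 0.052, -0.0], [-0.0, -0.0, -1.0]]
ft_force: [5.6, 0.7, -1.8]
grip_width: 0.422
finger_force: 49.6
```

>>> send_rows --deltas '[[[0, 0, 0], [0, 0, 1], 1], [[0, 0, 0], [0, 0, 1], 1], [[0, 0, 0], [0, 0, 0], 1], [[0, 0, 0], [0, 0, 0], 1]]'

```text
clock: 34.58
ee_pos: [0.5953, 0.3557, 0.076]
tcp_rot: [[-0.053, 0.999, 0.001], [0.999, 0.053, 0.0], [0.0, 0.001, -1.0]]
ft_force: [1.6, -1.2, 6.7]
grip_width: 0.427
finger_force: 49.6
```

>>> send_rows --deltas '[[[0, 0, 0], [0, 0, 1], 1], [[0, 0, 0], [0, 0, 0], 1], [[0, 0, 0], [0, 0, 0], 1]]'

```text
clock: 34.95
ee_pos: [0.5954, 0.3558, 0.0758]
tcp_rot: [[-0.053, 0.999, 0.001], [0.999, 0.053, 0.0], [0.0, 0.001, -1.0]]
ft_force: [-1.3, -3.1, 13.1]
grip_width: 0.425
finger_force: 49.6
```

>>> send_rows --deltas '[[[0, 0, 0], [0, 0, -0.5], 0.2], [[0, 0, 0], [0, 0, 0], 0], [[0, 0, 0], [0, 0, 0], 0], [[0, 0, 0], [0, 0, 0], 0], [[0, 0, 0], [0, 0, 0], 0], [[0, 0, 0], [0, 0, -20], 0], [[0, 0, 0], [0, 0, -45], 0], [[0, 0, 0], [0, 0, -55], 0]]'

```text
clock: 35.95
ee_pos: [0.5948, 0.3555, 0.1968]
tcp_rot: [[-0.053, 0.999, -0.0], [0.999, 0.053, -0.0], [-0.0, -0.0, -1.0]]
ft_force: [0.7, 0.9, 0.3]
grip_width: 0.997
finger_force: 0.0
```

>>> send_rows --deltas '[[[0, 0, 0], [0, 0, -25], 0], [[0, 0, 0], [0, 0, 0], 0], [[0, 0, 0], [0, 0, 0], 0]]'

```text
clock: 36.33
ee_pos: [0.5948, 0.3555, 0.2186]
tcp_rot: [[-0.052, 0.999, -0.001], [0.999, 0.052, -0.001], [-0.001, -0.001, -1.0]]
ft_force: [-0.7, -0.7, -0.2]
grip_width: 1.0
finger_force: 0.0
```

Run:
```python
from h import *
i=save('top','top3')['img']; j=cv2.imread('pics/top0.png')
u,v=441,222; t=j[v-14:v+14,u-14:u+14]; m=cv2.matchTemplate(i[v-50:v+50,u-50:u+50],t,cv2.TM_CCOEFF_NORMED); _,s,_,l=cv2.minMaxLoc(m); print(s,l[0]-36,l[1]-36)
save('wrist','w8')
plan([.6355,-.2609,.22],90.6,12)
```

```text
0.9997335076332092 0 0
at [594.8 355.5 218.1] yang 3.01 tilt [-0.12  0.06  0.  ] F [ 0.2 -0.4 -0.8] w 94.0
[[0, 0, np.float64(-7.3)], [np.float64(-51.5), np.float64(0.7), np.float64(-0.2)]]
[[0, 0, np.float64(-7.3)], [np.float64(-51.1), np.float64(-5.9), np.float64(-0.2)]]
[[0, 0, np.float64(-7.3)], [np.float64(-50.0), np.float64(-12.3), np.float64(-0.2)]]
[[0, 0, np.float64(-7.3)], [np.float64(-48.0), np.float64(-18.6), np.float64(-0.2)]]
[[0, 0, np.float64(-7.3)], [np.float64(-45.3), np.float64(-24.5), np.float64(-0.2)]]
[[0, 0, np.float64(-7.3)], [np.float64(-41.8), np.float64(-30.1), np.float64(-0.2)]]
[[0, 0, np.float64(-7.3)], [np.float64(-37.6), np.float64(-35.1), np.float64(-0.2)]]
[[0, 0, np.float64(-7.3)], [np.float64(-32.9), np.float64(-39.6), np.float64(-0.2)]]
[[0, 0, np.float64(-7.3)], [np.float64(-27.6), np.float64(-43.5), np.float64(-0.2)]]
[[0, 0, np.float64(-7.3)], [np.float64(-21.8), np.float64(-46.6), np.float64(-0.2)]]
[[0, 0, np.float64(-7.3)], [np.float64(-15.7), np.float64(-49.0), np.float64(-0.2)]]
[[0, 0, np.float64(-7.3)], [np.float64(-9.4), np.float64(-50.6), np.float64(-0.2)]]
```

>>> send_rows --deltas '[[[0, 0, -7.3], [-51.5, 0.5, 0], 0], [[0, 0, -7.3], [-51, -6, 0], 0], [[0, 0, -7.3], [-50, -12.5, 0], 0], [[0, 0, -7.3], [-48, -18.5, 0], 0], [[0, 0, -7.3], [-45, -24.5, 0], 0], [[0, 0, -7.3], [-42, -30, 0], 0], [[0, 0, -7.3], [-37.5, -35, 0], 0], [[0, 0, -7.3], [-33, -39.5, 0], 0]]'

```text
clock: 37.42
ee_pos: [0.6216, -0.0565, 0.2186]
tcp_rot: [[-0.88, 0.475, -0.002], [0.475, 0.88, 0.0], [0.001, -0.001, -1.0]]
ft_force: [-0.2, -0.5, -0.4]
grip_width: 0.998
finger_force: 0.0
```

>>> send_rows --deltas '[[[0, 0, -7.3], [-27.5, -43.5, 0], 0], [[0, 0, -7.3], [-22, -46.5, 0], 0], [[0, 0, -7.3], [-15.5, -49, 0], 0], [[0, 0, -7.3], [-9.5, -50.5, 0], 0], [[0, 0, 0], [0, 0, 0], 0], [[0, 0, 0], [0, 0, 0], 0], [[0, 0, 0], [0, 0, 0], 0], [[0, 0, 0], [0, 0, 0], 0]]'

```text
clock: 38.42
ee_pos: [0.6359, -0.2591, 0.2198]
tcp_rot: [[-1.0, -0.012, 0.0], [-0.012, 1.0, -0.0], [-0.0, -0.0, -1.0]]
ft_force: [-0.2, -0.1, -0.8]
grip_width: 1.0
finger_force: 0.0
```

Run:
```python
from h import *
d=save('wrist','w9'); c=proj('w9',np.array([.6355,-.2609,.075]),True); print(c)
plan([.6355,-.2609,.22],90.6,1)
b=cv2.imread('pics/w8.png')
P=loc([.557,.2816],np.radians(3.05),(0,.155)); c2=proj('w8',np.array([*P,.04]),True); print(P,c2)
u,v=c.astype(int); A=cv2.resize(d['img'][v-70:v+70,u-70:u+70],None,fx=2.85,fy=2.85,interpolation=cv2.INTER_CUBIC)
x0=int(np.clip(c2[0]-70,0,500)); y0=int(np.clip(c2[1]-70,0,340)); B=cv2.resize(b[y0:y0+140,x0:x0+140],None,fx=2.85,fy=2.85,interpolation=cv2.INTER_CUBIC)
print(u-70,v-70,x0,y0)
cv2.imwrite('pics/w9v.png',np.hstack([A,B]))
```

```text
[321.93485167 225.08359153]
at [ 635.9 -259.3  219.8] yang 90.65 tilt [-0.01  0.01 -0.  ] F [ 0.7 -0.3  0.9] w 94.2
[[0, 0, np.float64(0.05)], [np.float64(0.4), np.float64(-1.6), np.float64(-0.2)]]
[0.54875285 0.43638044] [280.14881514 130.95975186]
251 155 210 60
```

View pics/w9v.png

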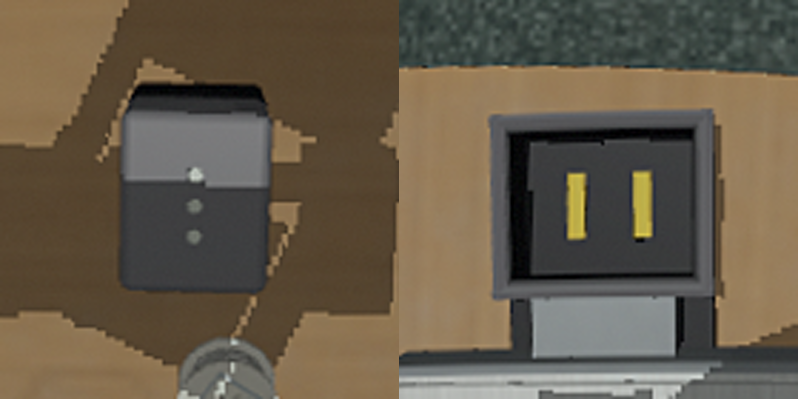

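On the left is the pack top, crop edges 119–271 by 109–290. On the right is the bay, with rim corners at (93,115), (313,110), (315,292) and (93,297). I'll fit both.

Run:
```python
from h import *
A=lambda u,v:((u+.5)/2.85-.5+251,(v+.5)/2.85-.5+155)
B=lambda u,v:((u+.5)/2.85-.5+210,(v+.5)/2.85-.5+60)
pk=[(A(120,110),(-.03,-.024,.075)),(A(271,109),(-.03,.024,.075)),(A(119,290),(.03,-.024,.075)),(A(269,290),(.03,.024,.075))]
by=[(B(93,115),(-.038,.032,.04)),(B(313,110),(.038,.032,.04)),(B(315,292),(.038,-.032,.04)),(B(93,297),(-.038,-.032,.04))]
for n,f,o in (('pack','w9',pk),('bay','w8',by)):
    p,r=fit([(f,True,*q) for q in o],[.6,0,0]); print(n,p.round(4),np.degrees(p[2]).round(2),r)
```

```text
pack [ 0.6359 -0.2635  0.0059] 0.34 [[-0.9, -1.0], [0.6, -0.4], [0.4, 0.7], [-0.0, 0.9]]
bay [0.5491 0.4367 0.0517] 2.96 [[-1.1, -0.8], [0.9, -1.2], [0.2, 1.3], [-0.0, 0.7]]
```

>>> send_rows --deltas '[[[0, 0, 0], [0, -4.2, 35], 0], [[0, 0, 0], [0, 0, 40], 0], [[0, 0, 0], [0, 0, 40], 0], [[0, 0, 0], [0, 0, 35], 0], [[0, 0, 0], [0, 0, 20], 0], [[0, 0, 0], [0, 0, 9], 0], [[0, 0, 0], [0, 0, 0], 0.2], [[0, 0, 0], [0, 0, 0], 0.4]]'

```text
clock: 39.48
ee_pos: [0.6364, -0.2646, 0.042]
tcp_rot: [[-1.0, -0.011, 0.002], [-0.011, 1.0, -0.001], [-0.002, -0.001, -1.0]]
ft_force: [-0.7, 0.6, 0.1]
grip_width: 0.822
finger_force: 0.0
```

>>> send_rows --deltas '[[[0, 0, 0], [0, 0, 0], 0.6], [[0, 0, 0], [0, 0, 0], 1], [[0, 0, 0], [0, 0, 0], 1], [[0, 0, 0], [0, 0, 0], 1], [[0, 0, 0], [0, 0, 0], 1], [[0, 0, 0], [0, 0, 0], 1], [[0, 0, 0], [0, 0, 0], 1], [[0, 0, 0], [0, 0, 0], 1]]' --newtons 40

```text
clock: 40.48
ee_pos: [0.6359, -0.2641, 0.0408]
tcp_rot: [[-1.0, -0.011, 0.0], [-0.011, 1.0, 0.0], [-0.0, 0.0, -1.0]]
ft_force: [-1.1, 2.9, 5.5]
grip_width: 0.51
finger_force: 39.9
```

>>> send_rows --deltas '[[[0, 0, 0], [0, 0, -10], 1], [[0, 0, 0], [0, 0, -30], 1], [[0, 0, 0], [0, 0, -45], 1], [[0, 0, 0], [0, 0, -45], 1], [[0, 0, 0], [0, 0, -35], 1], [[0, 0, 0], [0, 0, 0], 1], [[0, 0, 0], [0, 0, 0], 1], [[0, 0, 0], [0, 0, 0], 1]]'

```text
clock: 41.48
ee_pos: [0.6352, -0.2641, 0.2033]
tcp_rot: [[-1.0, -0.011, -0.003], [-0.011, 1.0, 0.001], [0.003, 0.001, -1.0]]
ft_force: [0.1, 0.8, -3.9]
grip_width: 0.511
finger_force: 39.9
```

Run:
```python
from h import *
d=save('wrist','g3')
s=get_state(); e=s['ee_pos']; R=s['tcp_rot']
# back top edge/corners of held pack: predicted vs edges
for l in ((.03,-.024),(.03,.024),(-.03,0)):
    print(proj('g3',e+R@[l[0],l[1],-.034],True).round(1))
g=cv2.cvtColor(d['img'],cv2.COLOR_BGR2GRAY)
c=proj('g3',e+R@[.03,0,-.034],True).astype(int)
print(c,[(v,int(g[v,c[0]-25:c[0]+25].mean())) for v in range(c[1]-40,c[1]+30,2)])
plan([.5490,.4365,.21],93.05,14)
```

```text
[267.2 256.3]
[383.4 256.3]
[325. 376.]
[325 256] [(216, 81), (218, 80), (220, 76), (222, 3), (224, 10), (226, 11), (228, 11), (230, 10), (232, 10), (234, 11), (236, 13), (238, 11), (240, 49), (242, 50), (244, 51), (246, 52), (248, 53), (250, 54), (252, 55), (254, 55), (256, 54), (258, 72), (260, 92), (262, 107), (264, 111), (266, 116), (268, 121), (270, 127), (272, 82), (274, 86), (276, 80), (278, 70), (280, 70), (282, 70), (284, 70)]
at [ 635.4 -264.2  203.6] yang 90.61 tilt [ 0.07 -0.14 -0.  ] F [ 1.2 -0.7 -3.6] w 47.8
[[0, 0, np.float64(-0.17)], [np.float64(5.6), np.float64(50.1), np.float64(-0.5)]]
[[0, 0, np.float64(-0.17)], [np.float64(5.5), np.float64(50.1), np.float64(-0.5)]]
[[0, 0, np.float64(-0.17)], [np.float64(5.3), np.float64(50.1), np.float64(-0.5)]]
[[0, 0, np.float64(-0.17)], [np.float64(5.2), np.float64(50.2), np.float64(-0.5)]]
[[0, 0, np.float64(-0.17)], [np.float64(5.0), np.float64(50.2), np.float64(-0.5)]]
[[0, 0, np.float64(-0.17)], [np.float64(4.9), np.float64(50.2), np.float64(-0.5)]]
[[0, 0, np.float64(-0.17)], [np.float64(4.7), np.float64(50.2), np.float64(-0.5)]]
[[0, 0, np.float64(-0.17)], [np.float64(4.6), np.float64(50.2), np.float64(-0.5)]]
[[0, 0, np.float64(-0.17)], [np.float64(4.4), np.float64(50.2), np.float64(-0.5)]]
[[0, 0, np.float64(-0.17)], [np.float64(4.3), np.float64(50.2), np.float64(-0.5)]]
[[0, 0, np.float64(-0.17)], [np.float64(4.1), np.float64(50.3), np.float64(-0.5)]]
[[0, 0, np.float64(-0.17)], [np.float64(4.0), np.float64(50.3), np.float64(-0.5)]]
[[0, 0, np.float64(-0.17)], [np.float64(3.8), np.float64(50.3), np.float64(-0.5)]]
[[0, 0, np.float64(-0.17)], [np.float64(3.6), np.float64(50.3), np.float64(-0.5)]]
```

>>> send_rows --deltas '[[[0, 0, -0.17], [5.5, 50, -1], 1], [[0, 0, -0.17], [5.5, 50, -1], 1], [[0, 0, -0.17], [5.5, 50, -1], 1], [[0, 0, -0.17], [5, 50, -1], 1], [[0, 0, -0.17], [5, 50, -1], 1], [[0, 0, -0.17], [5, 50, -1], 1], [[0, 0, -0.17], [5, 50, 0], 1], [[0, 0, -0.17], [4.5, 50, 0], 1]]'

```text
clock: 42.52
ee_pos: [0.5858, 0.1363, 0.2108]
tcp_rot: [[-0.999, -0.034, -0.001], [-0.034, 0.999, -0.0], [0.001, -0.0, -1.0]]
ft_force: [0.6, -0.2, -3.0]
grip_width: 0.512
finger_force: 39.9
```

>>> send_rows --deltas '[[[0, 0, -0.17], [4.5, 50, 0], 1], [[0, 0, -0.17], [4.5, 50, 0], 1], [[0, 0, -0.17], [4, 50, 0], 1], [[0, 0, -0.17], [4, 50, 0], 1], [[0, 0, -0.17], [4, 50, 0], 1], [[0, 0, -0.17], [3.5, 50, 0], 1], [[0, 0, 0], [0, 0, 0], 1], [[0, 0, 0], [0, 0, 0], 1]]'

```text
clock: 43.52
ee_pos: [0.5493, 0.4331, 0.2105]
tcp_rot: [[-0.999, -0.052, -0.001], [-0.052, 0.999, -0.001], [0.001, -0.001, -1.0]]
ft_force: [0.4, -0.5, -4.2]
grip_width: 0.507
finger_force: 39.9
```

>>> send_rows --deltas '[[[0, 0, 0], [0, 0, 0], 1], [[0, 0, 0], [0, 0, 0], 1], [[0, 0, 0], [0, 0, 0], 1]]'

```text
clock: 43.9
ee_pos: [0.5496, 0.433, 0.2118]
tcp_rot: [[-0.999, -0.051, 0.0], [-0.051, 0.999, 0.0], [-0.0, 0.0, -1.0]]
ft_force: [-0.2, -0.3, -3.3]
grip_width: 0.511
finger_force: 39.9
```

Run:
```python
from h import *
i=save('top','top4')['img']; save('wrist','w10')
plan([.5487,.4365,.1],93.05,1)
```

```text
at [549.4 433.3 211.7] yang 92.97 tilt [ 0.    0.01 -0.  ] F [ 0.3  0.3 -3.6] w 47.9
[[0, 0, np.float64(-0.08)], [np.float64(0.6), np.float64(3.3), np.float64(111.7)]]
```

>>> send_rows --deltas '[[[0, 0, 0], [0, 3.3, 20], 1], [[0, 0, 0], [0, 0, 30], 1], [[0, 0, 0], [0, 0, 30], 1], [[0, 0, 0], [0, 0, 25], 1], [[0, 0, 0], [0, 0, 12], 1], [[0, 0, 0], [0, 0, 5], 1], [[0, 0, 0], [0, 0, 0], 1], [[0, 0, 0], [0, 0, 0], 1]]'

```text
clock: 45.0
ee_pos: [0.5495, 0.437, 0.0905]
tcp_rot: [[-0.999, -0.052, 0.001], [-0.052, 0.999, 0.001], [-0.001, 0.001, -1.0]]
ft_force: [0.3, -0.4, -3.9]
grip_width: 0.512
finger_force: 39.9
```

>>> send_rows --deltas '[[[0, 0, 0], [0, 0, 0], 1], [[0, 0, 0], [0, 0, 1], 1], [[0, 0, 0], [0, 0, 1], 1], [[0, 0, 0], [0, 0, 1], 1], [[0, 0, 0], [0, 0, 0], 1], [[0, 0, 0], [0, 0, 0], 1]]'

```text
clock: 45.75
ee_pos: [0.5492, 0.4368, 0.0866]
tcp_rot: [[-0.999, -0.052, 0.0], [-0.052, 0.999, 0.0], [-0.0, 0.0, -1.0]]
ft_force: [0.5, 0.6, -4.3]
grip_width: 0.512
finger_force: 39.9
```

>>> send_rows --deltas '[[[0, 0, 0], [0, 0, 1.5], 1], [[0, 0, 0], [0, 0, 1.5], 1], [[0, 0, 0], [0, 0, 1.5], 1], [[0, 0, 0], [0, 0, 1.5], 1], [[0, 0, 0], [0, 0, 0], 1], [[0, 0, 0], [0, 0, 0], 1]]'

```text
clock: 46.5
ee_pos: [0.5492, 0.4368, 0.0806]
tcp_rot: [[-0.999, -0.052, 0.0], [-0.052, 0.999, 0.0], [-0.0, 0.0, -1.0]]
ft_force: [0.6, -0.6, -3.8]
grip_width: 0.508
finger_force: 39.9
```

>>> send_rows --deltas '[[[0, 0, 0], [0, 0, 1], 1], [[0, 0, 0], [0, 0, 1], 1], [[0, 0, 0], [0, 0, 1], 1], [[0, 0, 0], [0, 0, 0], 1], [[0, 0, 0], [0, 0, 0], 1]]'

```text
clock: 47.12
ee_pos: [0.5492, 0.4368, 0.0777]
tcp_rot: [[-0.999, -0.052, 0.0], [-0.052, 0.999, 0.0], [-0.0, 0.0, -1.0]]
ft_force: [-0.6, -0.8, -0.2]
grip_width: 0.513
finger_force: 39.9
```

>>> send_rows --deltas '[[[0, 0, 0], [0, 0, 1], 1], [[0, 0, 0], [0, 0, 1], 1], [[0, 0, 0], [0, 0, 1], 1], [[0, 0, 0], [0, 0, 0], 1], [[0, 0, 0], [0, 0, 0], 1]]'

```text
clock: 47.75
ee_pos: [0.5493, 0.437, 0.0774]
tcp_rot: [[-0.999, -0.052, 0.001], [-0.052, 0.999, 0.001], [-0.001, 0.001, -1.0]]
ft_force: [-10.8, -6.8, 18.8]
grip_width: 0.51
finger_force: 39.9
```

>>> send_rows --deltas '[[[0, 0, 0], [0, 0, 1.5], 1], [[0, 0, 0], [0, 0, 1.5], 1], [[0, 0, 0], [0, 0, 0], 1], [[0, 0, 0], [0, 0, 0], 1]]'

```text
clock: 48.25
ee_pos: [0.5495, 0.4371, 0.0771]
tcp_rot: [[-0.999, -0.052, 0.002], [-0.052, 0.999, 0.001], [-0.003, 0.001, -1.0]]
ft_force: [-20.3, -12.5, 38.0]
grip_width: 0.514
finger_force: 40.0
```

It is touching at the funnel. I'll read the moment, then back off.

```bash
python3 -c "
from h import *
s=get_state(); print(s['ft_force'].round(1),s['torque'].round(2),s['ee_pos'])"
```

```text
[-20.3 -12.5  38. ] [-2.93  3.4  -0.29] [0.54946778 0.43710167 0.07708676]
```

>>> send_rows --deltas '[[[0, 0, 0], [0, 0, -5], 1], [[0, 0, 0], [0, 0, -5], 1], [[0, 0, 0], [0, 0, 0], 1], [[0, 0, 0], [0, 0, 0], 1]]'

```text
clock: 48.75
ee_pos: [0.549, 0.4367, 0.0809]
tcp_rot: [[-0.999, -0.052, -0.001], [-0.052, 0.999, -0.0], [0.001, -0.0, -1.0]]
ft_force: [0.6, -0.2, -4.1]
grip_width: 0.505
finger_force: 39.9
```

Run:
```python
from h import *
s=get_state(); print(s['ft_force'].round(1),s['torque'].round(2),s['ee_pos'])
save('wrist','w11')
e=s['ee_pos'];R=s['tcp_rot']
# numeric look: bay outer rim corners & held pack edges as projected, vs brightness profiles
P=[.557,.2816]; y=np.radians(3.05)
for l in ((-.038,.187),(-.038,.123),(.038,.187),(.038,.123)): print('rim',proj('w11',np.r_[loc(P,y,l),.04],True).round(1))
g=cv2.cvtColor(cv2.imread('pics/w11.png'),cv2.COLOR_BGR2GRAY)
c=proj('w11',np.r_[loc(P,y,(-.038,.155)),.04],True).astype(int); print(c)
print('v',[(v,int(g[v,c[0]-5:c[0]+6].mean())) for v in range(c[1]-25,c[1]+70,1)])
for v in (c[1]+2,c[1]+5): print('row',v,[(u,int(g[v,u])) for u in range(c[0]-75,c[0]+76,1)])
```

```text
[ 0.6 -0.2 -4.1] [ 0.01 -0.03 -0.05] [0.54901556 0.43668996 0.08085704]
rim [376.9 204.2]
rim [271.  204.3]
rim [372.  317.2]
rim [276.  317.4]
[324 204]
v [(179, 130), (180, 131), (181, 134), (182, 115), (183, 111), (184, 119), (185, 112), (186, 104), (187, 105), (188, 105), (189, 106), (190, 107), (191, 108), (192, 109), (193, 116), (194, 73), (195, 29), (196, 12), (197, 15), (198, 18), (199, 17), (200, 16), (201, 16), (202, 12), (203, 24), (204, 98), (205, 90), (206, 89), (207, 84), (208, 76), (209, 73), (210, 77), (211, 66), (212, 17), (213, 21), (214, 19), (215, 25), (216, 24), (217, 24), (218, 24), (219, 25), (220, 23), (221, 20), (222, 15), (223, 16), (224, 17), (225, 17), (226, 17), (227, 16), (228, 16), (229, 16), (230, 16), (231, 17), (232, 17), (233, 17), (234, 17), (235, 16), (236, 19), (237, 20), (238, 21), (239, 55), (240, 65), (241, 66), (242, 65), (243, 65), (244, 65), (245, 67), (246, 67), (247, 66), (248, 68), (249, 68), (250, 68), (251, 68), (252, 69), (253, 69), (254, 69), (255, 69), (256, 67), (257, 77), (258, 89), (259, 81), (260, 81), (261, 86), (262, 89), (263
[... 2914 characters left out ...]
341, 74), (342, 73), (343, 74), (344, 73), (345, 69), (346, 100), (347, 118), (348, 115), (349, 115), (350, 113), (351, 113), (352, 112), (353, 112), (354, 112), (355, 112), (356, 112), (357, 112), (358, 112), (359, 113), (360, 112), (361, 112), (362, 112), (363, 112), (364, 113), (365, 113), (366, 112), (367, 113), (368, 111), (369, 112), (370, 113), (371, 116), (372, 119), (373, 123), (374, 118), (375, 108), (376, 134), (377, 164), (378, 165), (379, 164), (380, 163), (381, 162), (382, 162), (383, 163), (384, 162), (385, 163), (386, 163), (387, 163), (388, 163), (389, 162), (390, 161), (391, 164), (392, 163), (393, 164), (394, 163), (395, 163), (396, 164), (397, 170), (398, 145), (399, 68)]
```

The reaction (−x, −y) and the rim edges in the image agree: the pack sits about 0.6–0.9 mm too far in +x and +y. I'll shift it and retry.

>>> send_rows --deltas '[[[0, 0, 0], [0.9, -0.6, 0], 1], [[0, 0, 0], [0, 0, 1], 1], [[0, 0, 0], [0, 0, 1.5], 1], [[0, 0, 0], [0, 0, 1.5], 1], [[0, 0, 0], [0, 0, 1], 1], [[0, 0, 0], [0, 0, 0], 1], [[0, 0, 0], [0, 0, 0], 1]]'

```text
clock: 49.68
ee_pos: [0.5482, 0.4363, 0.0765]
tcp_rot: [[-0.999, -0.052, -0.0], [-0.052, 0.999, 0.0], [0.0, 0.0, -1.0]]
ft_force: [-0.3, 1.7, -3.6]
grip_width: 0.505
finger_force: 39.9
```

>>> send_rows --deltas '[[[0, 0, 0], [0, 0, 1], 1], [[0, 0, 0], [0, 0, 1], 1], [[0, 0, 0], [0, 0, 0], 1], [[0, 0, 0], [0, 0, 0], 1]]'

```text
clock: 50.18
ee_pos: [0.5482, 0.4363, 0.0745]
tcp_rot: [[-0.999, -0.052, -0.0], [-0.052, 0.999, 0.0], [0.0, 0.0, -1.0]]
ft_force: [-2.6, 3.6, -1.6]
grip_width: 0.507
finger_force: 39.9
```

>>> send_rows --deltas '[[[0, 0, 0], [0.3, 0.3, 1], 1], [[0, 0, 0], [0, 0, 1], 1], [[0, 0, 0], [0, 0, 1], 1], [[0, 0, 0], [0, 0, 0], 1], [[0, 0, 0], [0, 0, 0], 1]]'

```text
clock: 50.8
ee_pos: [0.548, 0.4364, 0.0714]
tcp_rot: [[-0.999, -0.052, 0.0], [-0.052, 0.999, -0.0], [-0.0, -0.0, -1.0]]
ft_force: [-0.5, 2.9, -3.4]
grip_width: 0.509
finger_force: 39.9
```

>>> send_rows --deltas '[[[0, 0, 0], [0, 0, 1.5], 1], [[0, 0, 0], [0, 0, 1.5], 1], [[0, 0, 0], [0, 0, 1.5], 1], [[0, 0, 0], [0, 0, 0], 1], [[0, 0, 0], [0, 0, 0], 1]]'

```text
clock: 51.42
ee_pos: [0.548, 0.4364, 0.0668]
tcp_rot: [[-0.999, -0.052, -0.0], [-0.052, 0.999, -0.0], [0.0, -0.0, -1.0]]
ft_force: [1.9, 3.5, -3.8]
grip_width: 0.506
finger_force: 39.9
```

Sliding in freely; 16 mm to go (home TCP is about 51 mm).

>>> send_rows --deltas '[[[0, 0, 0], [0, 0.2, 2], 1], [[0, 0, 0], [0, 0, 2], 1], [[0, 0, 0], [0, 0, 2], 1], [[0, 0, 0], [0, 0, 2], 1], [[0, 0, 0], [0, 0, 2], 1], [[0, 0, 0], [0, 0, 2], 1], [[0, 0, 0], [0, 0, 1], 1], [[0, 0, 0], [0, 0, 0], 1]]'

```text
clock: 52.42
ee_pos: [0.5479, 0.4365, 0.0539]
tcp_rot: [[-0.999, -0.052, -0.0], [-0.052, 0.999, -0.0], [0.0, -0.0, -1.0]]
ft_force: [-0.7, 0.1, -3.9]
grip_width: 0.507
finger_force: 39.9
```

>>> send_rows --deltas '[[[0, 0, 0], [0, 0, 1], 1], [[0, 0, 0], [0, 0, 1], 1], [[0, 0, 0], [0, 0, 1], 1], [[0, 0, 0], [0, 0, 0], 1], [[0, 0, 0], [0, 0, 0], 1]]'

```text
clock: 53.05
ee_pos: [0.548, 0.4366, 0.051]
tcp_rot: [[-0.999, -0.052, -0.0], [-0.052, 0.999, -0.0], [0.0, -0.0, -1.0]]
ft_force: [0.5, 0.6, -2.9]
grip_width: 0.507
finger_force: 39.9
```

>>> send_rows --deltas '[[[0, 0, 0], [0, 0, 1], 1], [[0, 0, 0], [0, 0, 0], 1], [[0, 0, 0], [0, 0, 0], 1]]'

```text
clock: 53.42
ee_pos: [0.548, 0.4367, 0.0508]
tcp_rot: [[-0.999, -0.052, 0.0], [-0.052, 0.999, 0.0], [-0.0, 0.0, -1.0]]
ft_force: [-3.8, -2.9, 5.3]
grip_width: 0.511
finger_force: 39.9
```

>>> send_rows --deltas '[[[0, 0, 0], [0, 0, 0], 0.35], [[0, 0, 0], [0, 0, 0], 0.35], [[0, 0, 0], [0, 0, 0], 0.35], [[0, 0, 0], [0, 0, 0], 0.35], [[0, 0, 0], [0, 0, -15], 0.35], [[0, 0, 0], [0, 0, -35], 0.35], [[0, 0, 0], [0, 0, -45], 0.35], [[0, 0, 0], [0, 0, -45], 0.35]]'

```text
clock: 54.42
ee_pos: [0.5479, 0.4366, 0.1928]
tcp_rot: [[-0.999, -0.052, 0.001], [-0.052, 0.999, 0.001], [-0.001, 0.001, -1.0]]
ft_force: [0.6, -0.6, 0.8]
grip_width: 0.653
finger_force: 0.0
```

>>> send_rows --deltas '[[[0, 0, 0], [0, 0, -40], 0], [[0, 0, 0], [20, 0, -30], 0], [[0, 0, 0], [20, 0, 0], 0], [[0, 0, 0], [0, 0, 0], 0], [[0, 0, 0], [0, 0, 0], 0], [[0, 0, 0], [0, 0, 0], 0]]'

```text
clock: 55.18
ee_pos: [0.5086, 0.4344, 0.2596]
tcp_rot: [[-0.999, -0.052, -0.001], [-0.052, 0.999, -0.0], [0.001, -0.0, -1.0]]
ft_force: [0.2, 0.7, -0.3]
grip_width: 0.999
finger_force: 0.0
```

Run:
```python
from h import *
plan([.55,.43,.25],93,1)
d=save('wrist','w12'); i=save('top','top5')['img']; j=cv2.imread('pics/top0.png')
for n,(u,v) in dict(reel=(434,188),glue=(338,162),tape=(292,334),flux=(251,178)).items():
    t=j[v-12:v+12,u-12:u+12]; m=cv2.matchTemplate(i[v-40:v+40,u-40:u+40],t,cv2.TM_CCOEFF_NORMED); _,s,_,l=cv2.minMaxLoc(m); print(n,round(s,3),l[0]-28,l[1]-28)
P=[.557,.2816]; y=np.radians(3.05); g=cv2.cvtColor(d['img'],cv2.COLOR_BGR2GRAY).astype(int)
for l in ((-.03,.131),(-.03,.179),(.03,.131),(.03,.179)): print('pack top corner predicted',proj('w12',np.r_[loc(P,y,l),.085],True).round(1))
c=proj('w12',np.r_[loc(P,y,(0,.155)),.085],True).astype(int)
r=g[c[1]-3:c[1]+4].mean(0); k=g[:,c[0]-3:c[0]+4].mean(1)
print(c,'u edges',[(u,int(r[u+1]-r[u-1])) for u in range(max(c[0]-80,1),c[0]+80) if abs(r[u+1]-r[u-1])>18])
print('v edges',[(v,int(k[v+1]-k[v-1])) for v in range(max(c[1]-90,1),min(c[1]+90,478)) if abs(k[v+1]-k[v-1])>18])
```

```text
at [508.6 434.4 259.6] yang 92.96 tilt [-0.02 -0.03 -0.  ] F [ 0.2  0.7 -0.3] w 93.9
[[0, 0, np.float64(-0.04)], [np.float64(-41.2), np.float64(-6.5), np.float64(9.6)]]
reel 1.0 0 0
glue 0.994 0 0
tape 0.992 0 0
flux 1.0 0 0
pack top corner predicted [299.3 228.9]
pack top corner predicted [348.2 228.8]
pack top corner predicted [300.5 285.5]
pack top corner predicted [347.1 285.4]
[323 257] u edges [(272, -22), (273, -40), (274, -19), (275, -19), (276, -36), (277, 21), (278, 46), (296, -19), (321, 29), (322, 20), (325, -31), (326, -19), (345, -18), (346, -22), (348, 20), (351, 67), (352, 64), (359, -22), (363, -19), (364, -30)]
v edges [(182, -23), (183, -20), (204, -34), (205, -80), (206, -51), (210, 36), (211, 79), (212, 28), (215, -42), (216, -59), (221, 22), (222, 49), (223, 21), (229, 20), (247, 35), (248, 21), (250, -25), (251, -30), (256, 28), (257, 37), (260, -32), (261, -21), (266, 33), (267, 23), (269, -30), (270, -31), (283, 28), (284, 73), (285, 44)]
```

Pack contact came at 50.8 mm, which is home. The top edges match the prediction and the bystanders have not moved. I'll move the arm clear for a last check of the panel and sockets.

>>> send_rows --deltas '[[[0, 0, 0], [20, -40, -20], 0], [[0, 0, 0], [20, -55, -10], 0], [[0, 0, 0], [20, -60, 0], 0], [[0, 0, 0], [20, -60, 0], 0], [[0, 0, 0], [20, -60, 0], 0], [[0, 0, 0], [10, -60, 0], 0], [[0, 0, 0], [0, -60, 0], 0], [[0, 0, 0], [0, -60, 0], 0]]'

```text
clock: 56.28
ee_pos: [0.4223, -0.0254, 0.2904]
tcp_rot: [[-0.999, -0.052, 0.001], [-0.052, 0.999, -0.0], [-0.001, -0.0, -1.0]]
ft_force: [0.8, 0.2, 0.2]
grip_width: 1.001
finger_force: 0.0
```

>>> send_rows --deltas '[[[0, 0, 0], [0, 0, 0], 0], [[0, 0, 0], [0, 0, 0], 0], [[0, 0, 0], [0, 0, 0], 0]]'

```text
clock: 56.65
ee_pos: [0.4226, -0.0224, 0.29]
tcp_rot: [[-0.999, -0.054, -0.0], [-0.054, 0.999, 0.0], [0.0, 0.0, -1.0]]
ft_force: [0.1, -0.1, -1.0]
grip_width: 1.0
finger_force: 0.0
```

Run:
```python
from h import *
i=save('top','top6')['img']; j=cv2.imread('pics/top0.png'); P=[.557,.2816]; y=np.radians(3.05)
P0=[.5554,.2826]; y0=.048  # driver as the top camera sees it
print(get_state()['ee_pos'].round(3))
g=cv2.cvtColor(i,cv2.COLOR_BGR2GRAY)
# dark blobs around driver
m=(g[205:290,150:280]<95).astype('uint8'); n,l,st,c=cv2.connectedComponentsWithStats(m)
for k in range(1,n):
    if st[k,4]>25: print('dark',(st[k,:4]+[150,205,0,0]).tolist(),st[k,4])
for nm,q in (('d1',(.042,-.07)),('d3',(.042,.07))):
    print(nm,'square',[proj('top6',np.r_[loc(P0,y0,(q[0]+a,q[1]+b)),.108]).round(1).tolist() for a,b in((.02,.02),(-.02,-.02))])
print('pack top',[proj('top6',np.r_[loc(P0,y0,(a,.155+b)),.085]).round(1).tolist() for a,b in((.03,.024),(-.03,-.024))])
print('bar',[proj('top6',np.r_[loc(P0,y0,(-.042+a,b)),.088]).round(1).tolist() for a,b in((.006,.045),(-.006,-.045))])
```

```text
[ 0.423 -0.022  0.29 ]
dark [150, 205, 5, 76] 200
dark [266, 216, 4, 65] 175
dark [244, 221, 19, 18] 321
dark [154, 223, 54, 43] 832
dark [221, 226, 11, 11] 48
dark [207, 261, 38, 7] 197
dark [222, 280, 38, 2] 40
dark [190, 281, 29, 3] 46
d1 square [[243.3, 220.8], [259.8, 236.7]]
d3 square [[186.2, 222.0], [202.5, 237.9]]
pack top [[152.7, 236.6], [171.9, 260.3]]
bar [[206.3, 262.0], [242.7, 266.1]]
```

```bash
python3 -c "
from cell import close_job
print(close_job())"
```

```text
the job is handed in; nothing more can be done
None
```

The job is handed in; the hand-in call returned no verdict. The guard panel lies flat over both pins, both loose sockets (only two were in the scene) are fully down on drives 1 and 3, and the battery pack rests on the bay floor. The reel, glue bottle, tape and flux tin have not moved.

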